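# Close the mini chopper and hold its dial at the third click

## Task

Take the lid from its sloping rest and seat it on the mini chopper's steel bowl, knob up, level and fully down, and let go of it. Only then turn the chopper's spring-return dial clockwise (seen from above) past the first two clicks to the third, and finish the job still gripping the dial and holding it there, since it springs back if let go. Leave the salt shaker, the spoons and everything else where they are.

Things in the scene. Friction and masses are not known exactly. Their poses are not given: they have to be found in the camera images.
- lid_center (a point): On the axis of the chopper's loose lid, half-way up its 42 mm: 21 mm above the plug's underside, 5 mm above the flange's top, 21 mm below the knob's top. Axes: z out of the knob (up when seated), x along the knob's length, y across it. At the start the lid lies knob up on the rest, tilted 25 degrees towards the side the rest faces, the robot's; its knob runs up the slope.
- bowl_mouth (a point): Centre of the mouth of the chopper's open steel bowl, at the height of its rim, 110 mm above the worktop. Inner diameter 84 mm, outer 92 mm, 50 mm tall on the deck; z up. When the lid is seated its flange lies on the rim and point lid_center is 11 mm above this point. Any yaw of the lid will do.
- dial_grip (a point): On the axis of the chopper's black dial, 14 mm under its top, mid-height of its bar grip (50 mm long, 14 mm wide, 28 mm high, top 100 mm above the worktop; grip it across the 14 mm). Below the bar: a disc 68 mm across, 12 mm high. Axis vertical, 150 mm to the right of the bowl's. Axes turn with the dial: x along the bar towards the end with the white pointer, y across it, z up.
- dial (a joint): Dial angle, rad: 0 at rest (pointer at the round dot), growing clockwise seen from above. Clicks at 0.42, 0.84, 1.26, marked by short bars on the deck; the third, 1.26, is the last; turning on to the stop at 1.52 overshoots it. A spring drives it back to 0 from anywhere: 0.03 N m at rest, 0.08 at the third click, and up to 0.02 more or less between clicks.
- chopper: The mini chopper, fixed: a white motor base 105 mm deep (x), 280 mm wide (y), with a flat deck 60 mm above the worktop; origin under its middle on the worktop, x away from the robot, y to its left. The bowl's axis is at y = +75 mm, the dial's at y = -75 mm.
- lid_rest: Light wooden sloping rest, fixed, 110 mm deep and 120 mm wide, its board tilted 25 degrees: low edge (with an 8 mm lip against which the lid's plug lies) towards the robot, high edge, 75 mm above the worktop, away. Origin under its middle, on the worktop. It stands to the left or to the right of the chopper.
- lid: The white plastic lid, about 90 g. From below: a round plug 78 mm across (bevelled to 70 mm at its lower edge) and 10 mm deep, a flange 96 mm across and 6 mm thick, a bar-shaped knob 44 mm long, 16 mm wide and 26 mm high, to be gripped across its 16 mm. Origin on its axis at the plug's underside, axes as for lid_center.
- salt_shaker: Bystander: salt shaker 44 mm across, 90 mm tall, standing loose between the chopper and the rest, farther back; origin at its underside. To be left alone.
- teaspoon: Bystander: teaspoon 139 x 30 x 10 mm lying loose between the chopper and the rest, along x; origin under its middle. To be left alone.
- wooden_spoon: Bystander: wooden spoon 295 x 46 x 14 mm lying loose at the far right across raised metal rods in the worktop, roughly along x; origin under its middle. To be left alone.

How it is judged:
By the outcome, as a careful person would: the job done as asked, in the order asked, and still so for the second after the job is handed in, while the arm keeps its last pose, push and grip.
It also fails if it takes over 51 s, if anything falls off the work surface, if the arm or the gripper's body presses on something with over 40 N, if the wrist force passes 120 N, or if a joint passes its speed limit or range.

## Robot

A 7-joint arm with a two-finger parallel gripper is mounted at the origin on a cart in front of the work surface, level with it; the furniture and walls round the work are solid. World frame = base frame: x ahead of the robot, y to its left, z up, the work surface at z = 0. Lengths are in mm, angles in rad, forces in N, time in s.
With the tool pointing down it reaches from about 425 to 925 mm from the base axis. Payload 6.8 kg.
Tool frame: the origin (TCP) lies midway between the tips of the shut fingers; the grasp point (between the pads) lies 19 mm behind it; z points along the fingers, x is the direction in which the jaws open and shut, and the axes are right-handed (so a half turn about z gives the same grasp; the last joint's range is limited). The gripper opens to 88 mm and grips with 3 to 60 N. Pads are 20 mm wide; open, the fingers measure 115 mm over their backs; the gripper's body (75 mm by 178 mm) begins 61 mm behind the grasp point.
Start: joints at [1.046, 0.477, 0.022, 1.555, -0.011, 1.109, -0.083], TCP at [273.275, -617.226, 222.664] pointing down, gripper open.
Joint ranges: [-2.96, 2.96], [-0.34, 2.1], [-1.41, 1.46], [0.24, 2.44], [-1.37, 4.51], [0.17, 1.92], [-2.96, 2.96]. Speed limits (rad/s): [2.39, 2.39, 3.14, 3.14, 3.14, 3.14, 3.14].

## Interface

Orientations are given as a unit quaternion [w, x, y, z].
In Python, from workcell import env gives the robot as it stands.
- The arm moves only by the shell command python3 -m pendant 'ROWS' [FORCE]. ROWS is JSON, a list that holds one entry, the list of rows, each a list of 7 numbers: the shift along the tool's x, y, z in m, then the turn, a rotation vector about the tool's x, y, z in degrees, then the opening in per cent of the stroke, from 0 (shut) to 100 (fully open). A call has exactly 10 rows; each row is the pose to reach, as a shift and turn from the pose commanded when the call began, along the tool's axes at that moment; what a row does not reach only later rows make up. A row lasts 1/10 s, in which the tool goes at most 50 mm and 8.59 degrees, less where a joint would pass 70% of its speed; a pose out of reach is approached as far as the arm can. A call with a gripper value outside its range is refused whole. The fingers move at their own pace and stop on an object; FORCE is the grip in N (left out, the last holds). Time passes only in rows, so rows that repeat a pose let the fingers close, or fill a call up. It gives the time, the measured TCP pose, the force and the opening at its end, in the units of the state.
- env.get_state(): the state, without advancing time (a new reading comes with each control period).
- env.capture(name): name is "side" or "top" or "wrist"; returns the picture (420x560x3 uint8, blue, green, red); there is no depth.
- env.camera_model(name): a dict with "fx", "fy", "cx", "cy" (pixels), "world_from_camera" (4x4, takes a point from camera to world coordinates). Camera axes: x right, y down, z forward; pixel columns grow to the right and rows downward; lengths in mm; the calibration is good to about 2 mm. The wrist camera is an equidistant fisheye: a pixel r from the principal point sees the ray r / f radians off the axis. A picture is of the moment at which its call begins: read the wrist's pose just before it. camera_model takes no time and is no camera call; for the wrist camera it gives the pose at the moment of the call.
- env.sign_off(): hands the job in, once; it reports no verdict.
The state is a dict: "time_s": time; "joint_pos": joint angles; "qd": joint speeds; "joint_efforts": joint torques, N m; "tool_pos": TCP position; "eef_rot": TCP orientation; "ft_force": force on the tool from outside, world axes, zero at the start; "moment": the same for the moment, N m; "opening": opening from 0.0 (shut) to 1.0 (fully open).
Only numpy, scipy, OpenCV 4.12 (cv2) and the standard library are available. Lean on these libraries where they do the work, as an engineer would, in place of code of your own. Each camera call takes 0.05 s, during which the arm holds its last target.

## Working session

There is one attempt and no reset: what is moved stays moved. The work goes in short steps, Python scripts to look and compute and a shell command to move; the robot and the scene stay as the last step left them, time stands still between calls to the robot, and variables do not carry over. Pictures are saved under pics/ and viewed, and the job is handed in when it is done.

```bash
ls; mkdir -p pics
python3 - <<'E'
from workcell import env
import cv2,numpy as np
s=env.get_state(); print(s)
for n in("side","top","wrist"):
    m=env.camera_model(n); print(n,m)
    cv2.imwrite(f"pics/{n}0.png",env.capture(n))
E
```

```text
pics
{'time_s': 0.0, 'joint_pos': array([ 1.04591183,  0.47775802,  0.02234891,  1.55643456, -0.01150076,
        1.10927157, -0.08309583]), 'qd': array([ 0.00045351,  0.00052873,  0.00077797,  0.00034697,  0.00069677,
        0.00172398, -0.0006655 ]), 'joint_efforts': array([-7.11572175e-04, -5.82859576e+01,  1.53476167e+00, -2.72615111e+01,
       -5.42487600e-02,  1.68948033e-02,  1.32426730e-04]), 'tool_pos': array([ 272.99937252, -616.68809268,  221.71724158]), 'eef_rot': array([-4.19072725e-04,  8.38104172e-01, -5.45509521e-01, -7.64239708e-04]), 'ft_force': array([-0.61446811, -0.60326828, -0.12077726]), 'moment': array([-0.0044762 , -0.02751549, -0.05044207]), 'opening': 0.9968532665353964}
side {'fx': 439.90449144347355, 'fy': 439.90449144347355, 'cx': 278.20921618942265, 'cy': 206.49546835976602, 'world_from_camera': array([[ 9.98157630e-01, -1.50785247e-02,  5.87706094e-02,
         4.32587276e+02],
       [-5.88099371e-02, -4.78696987e-01,  8.76008325e-01,
        -1.30418560e+03],
       [ 1.49244004e-02, -8.77850689e-01, -4.78701817e-01,
         7.56450561e+02],
     
[... 324 characters left out ...]
390517e-03, -4.85087305e-04,
        -1.03078301e+02],
       [ 8.06637215e-04, -5.91110744e-02, -9.98251086e-01,
         1.53949054e+03],
       [ 0.00000000e+00,  0.00000000e+00,  0.00000000e+00,
         1.00000000e+00]])}
wrist {'fx': 325.19226210127806, 'fy': 325.19226210127806, 'cx': 278.74814544913966, 'cy': 207.93697024813977, 'world_from_camera': array([[ 4.04630627e-01, -8.87619754e-01, -2.20011884e-01,
         3.33066354e+02],
       [-9.14476921e-01, -3.93389597e-01, -9.47448470e-02,
        -5.91398149e+02],
       [-2.45298873e-03,  2.39532457e-01, -9.70885258e-01,
         3.84501853e+02],
       [ 0.00000000e+00,  0.00000000e+00,  0.00000000e+00,
         1.00000000e+00]])}
```

View images.

View pics/top0.png

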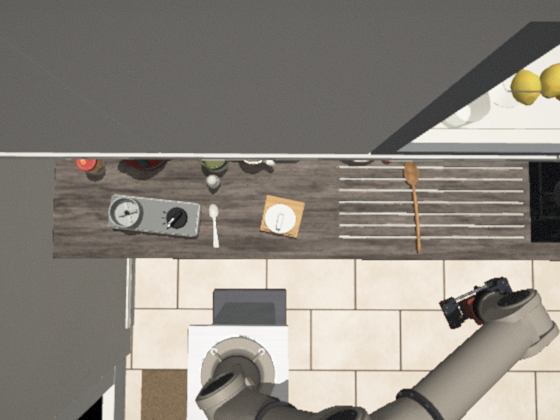

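View pics/side0.png

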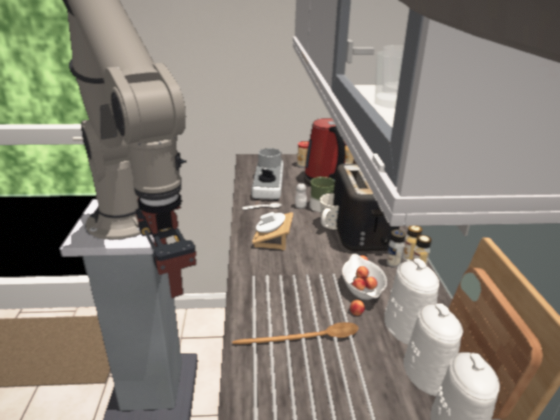

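View pics/wrist0.png

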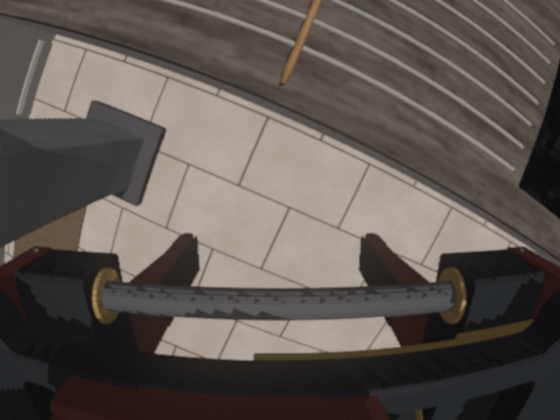

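```bash
cat > h.py <<'E'
import numpy as np,cv2
from workcell import env
from scipy.spatial.transform import Rotation as R
def ray(m,u,v):
    x=(u-m['cx'])/m['fx'];y=(v-m['cy'])/m['fy']
    d=np.array([x,y,1.])
    if m.get('fish'):
        r=np.hypot(x,y); d=np.array([x/r*np.sin(r),y/r*np.sin(r),np.cos(r)]) if r>1e-9 else d
    T=m['world_from_camera'];d=T[:3,:3]@d
    return T[:3,3],d/np.linalg.norm(d)
def plane(m,u,v,z):
    o,d=ray(m,u,v);return o+d*(z-o[2])/d[2]
def tri(*obs):
    A=np.zeros((3,3));b=np.zeros(3);L=[]
    for m,u,v in obs:
        o,d=ray(m,u,v);P=np.eye(3)-np.outer(d,d);A+=P;b+=P@o;L.append((P,o))
    p=np.linalg.solve(A,b);return p,[float(np.linalg.norm(P@(p-o))) for P,o in L]
def proj(m,p):
    T=np.linalg.inv(m['world_from_camera']);c=T[:3,:3]@np.asarray(p,float)+T[:3,3]
    if m.get('fish'):
        r=np.hypot(c[0],c[1]);t=np.arctan2(r,c[2]);q=c[:2]/r*t
    else:q=c[:2]/c[2]
    return np.array([m['cx']+m['fx']*q[0],m['cy']+m['fy']*q[1]])
def cam(n):
    m=env.camera_model(n);m['fish']=n=='wrist';return m
def crop(img,u0,v0,w,h,k,name):
    c=cv2.resize(img[v0:v0+h,u0:u0+w],None,fx=k,fy=k,interpolation=cv2.INTER_CUBIC)
    step=10 if k>=5 else 20
    for u in range((u0//step+1)*step,u0+w,step):cv2.putText(c,str(u),((u-u0)*k,10),0,.35,(0,255,255),1);cv2.line(c,((u-u0)*k,12),((u-u0)*k,18),(0,255,255),1)
    for v in range((v0//step+1)*step,v0+h,step):cv2.putText(c,str(v),(0,(v-v0)*k+4),0,.35,(0,255,255),1);cv2.line(c,(22,(v-v0)*k),(28,(v-v0)*k),(0,255,255),1)
    cv2.imwrite('pics/'+name,c)
E
python3 - <<'E'
from h import *
t=cv2.imread('pics/top0.png');s=cv2.imread('pics/side0.png')
crop(t,95,170,110,80,7,'t_ch.png');crop(t,200,165,110,80,7,'t_l.png');crop(s,220,140,110,120,5,'s_c.png')
E
```

```text
(no output)
```

View pics/t_ch.png

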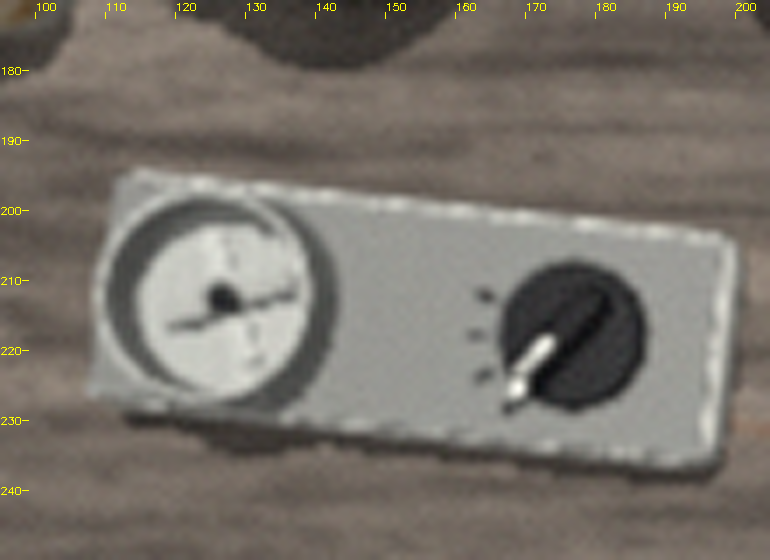

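View pics/t_l.png

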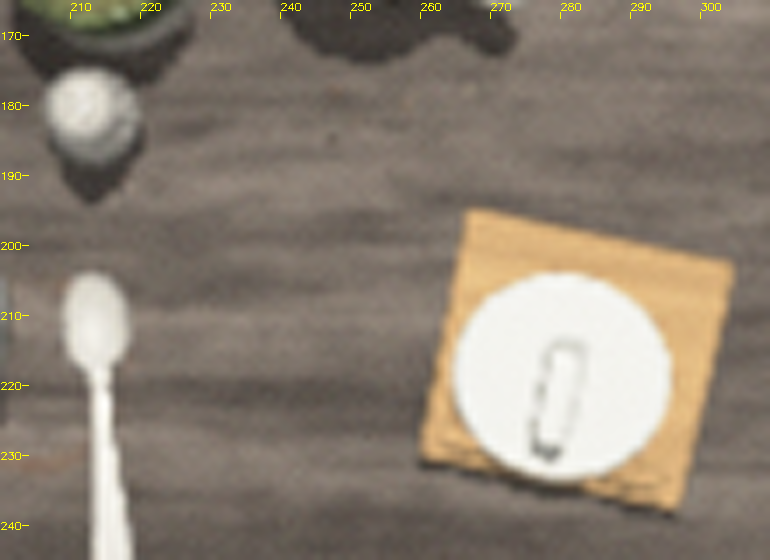

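View pics/s_c.png

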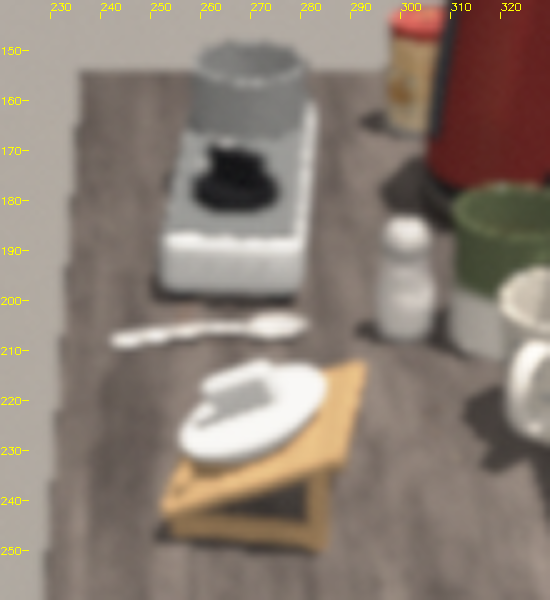

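Run:
```python
from h import *
T,S=cam('top'),cam('side')
print('flange ctr',tri((T,279.3,218.7),(S,268.5,222)))
for n,u,v,z in [('flange',279.3,218.7,55),('knobtop hi',281.5,214.5,80),('knob low',277,228,70),('rest hiL',265.5,195,75),('rest hiR',302.5,203,75),('bowl',125,212.5,110),('bowlfl',126.5,212.5,61),('dial disc',176,218,72),('dot',167.5,228,60),('ptr tip',167.5,226,100),('c1',163,224,60),('c3',163.5,212,60),('ch BL',113,195,60),('ch BR',199,204,60),('ch FR',195.5,237,60),('ch FL',107,227,60),('shaker top',211,180,90)]: print(n,plane(T,u,v,z).round(1))
# cabinet edge bar row ~155 in top
for z in(300,450,600): print(plane(T,280,157,z).round(),plane(T,120,157,z).round())
o,d=ray(S,293,40)
```

```text
flange ctr (array([ 483.79618752, -129.39262725,   60.18717509]), [1.7709419768132222, 1.7709419768132448])
flange [ 485.7 -129.5   55. ]
knobtop hi [ 497.8 -135.7   80. ]
knob low [ 456.8 -122.4   70. ]
rest hiL [557.5 -86.6  75. ]
rest hiR [ 533.6 -199.9   75. ]
bowl [500.1 331.6 110. ]
bowlfl [502.1 341.8  61. ]
dial disc [485.7 186.8  72. ]
dot [455.1 214.8  60. ]
ptr tip [460.7 206.3 100. ]
c1 [467.3 228.9  60. ]
c3 [504.3 228.   60. ]
ch BL [556.1 385.1  60. ]
ch BR [529.6 118.8  60. ]
ch FR [427.9 128.1  60. ]
ch FL [457.1 401.1  60. ]
shaker top [601.1  78.9  90. ]
[ 639. -126.  300.] [637. 290. 300.]
[ 616. -123.  450.] [614. 243. 450.]
[ 592. -121.  600.] [590. 195. 600.]
```

```bash
cat >> h.py <<'E'
def Rq(q): return R.from_quat([q[1],q[2],q[3],q[0]])
def toolR(x,z):
    x=np.array(x,float);z=np.array(z,float);z/=np.linalg.norm(z);x-=z*(x@z);x/=np.linalg.norm(x)
    return R.from_matrix(np.c_[x,np.cross(z,x),z])
def plan(p,Rt,cur=None):
    s=env.get_state();p0=s['tool_pos'];R0=Rq(s['eef_rot'])
    if cur: p0,R0=np.array(cur[0]),cur[1]
    print('shift m',(R0.inv().apply(np.array(p)-p0)/1000).round(4),'turn deg',(R0.inv()*Rt).as_rotvec(degrees=True).round(2))
def down(adeg): a=np.radians(adeg);return toolR([np.cos(a),np.sin(a),0],[0,0,-1])
def st():
    s=env.get_state();Rt=Rq(s['eef_rot']).as_matrix()
    print('t',round(s['time_s'],2),'p',s['tool_pos'].round(1),'x',Rt[:,0].round(3),'z',Rt[:,2].round(3),'F',s['ft_force'].round(1),'op',round(s['opening'],3));print('q',s['joint_pos'].round(2))
E
python3 - <<'E'
from h import *
st()
plan([440,-120,225],down(-102))
E
```

```text
t 0.15 p [ 273.1 -616.8  221.9] x [ 0.405 -0.914 -0.001] z [-0.001  0.001 -1.   ] F [-0.2  0.7 -0.6] op 0.997
q [ 1.05  0.48  0.02  1.56 -0.01  1.11 -0.08]
shift m [-0.3867 -0.3537 -0.0026] turn deg [3.000e-02 7.000e-02 3.588e+01]
```

```bash
python3 -m pendant '[[[-0.036,-0.033,0,0,0,4,100],[-0.072,-0.066,0,0,0,8,100],[-0.108,-0.099,0,0,0,12,100],[-0.144,-0.132,0,0,0,16,100],[-0.18,-0.165,0,0,0,20,100],[-0.216,-0.198,0,0,0,24,100],[-0.252,-0.231,0,0,0,28,100],[-0.288,-0.264,0,0,0,32,100],[-0.324,-0.297,0,0,0,36,100],[-0.36,-0.33,0,0,0,36,100]]]'
python3 - <<'E'
from h import *
st();plan([440,-120,225],down(-102))
E
```

```text
time_s: 1.15
tool_pos: [429.4, -152.6, 222.8]
eef_rot: [0.0, -0.628, 0.778, -0.0]
ft_force: [0.7, -0.6, 0.2]
opening: 1.0
t 1.15 p [ 429.4 -152.6  222.8] x [-0.212 -0.977  0.   ] z [ 0. -0. -1.] F [ 0.7 -0.6  0.2] op 1.0
q [ 0.36  0.12 -0.16  2.05  0.02  0.97 -1.6 ]
shift m [-0.0341 -0.0034 -0.0022] turn deg [-0.02 -0.01 -0.24]
```

Run:
```python
from h import *
import pickle
m=cam('wrist');i=env.capture('wrist');cv2.imwrite('pics/w1.png',i);pickle.dump(m,open('w1.pkl','wb'))
```

```text
(no output)
```

View pics/w1.png

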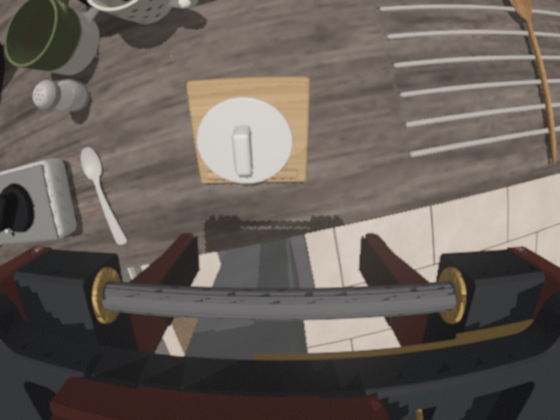

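Run:
```python
from h import *
t=np.radians(25);a=np.radians(-12)
ux=np.array([np.cos(a),np.sin(a),0]);z=-ux*np.sin(t)+np.array([0,0,np.cos(t)])
print(z);Rt=toolR([np.sin(a),-np.cos(a),0],-z)
plan([449,-121.6,135],Rt); plan([440,-121.6,160],Rt)
```

```text
[-0.41338304  0.08786728  0.90630779]
shift m [-0.0253 -0.0117  0.0881] turn deg [24.93  0.29  0.36]
shift m [-0.0236 -0.003   0.0631] turn deg [24.93  0.29  0.36]
```

```bash
python3 -m pendant '[[[-0.008,-0.003,0.02,5,0,0,100],[-0.016,-0.007,0.04,10,0,0,100],[-0.025,-0.0117,0.06,15,0,0,100],[-0.025,-0.0117,0.075,20,0,0,100],[-0.025,-0.0117,0.088,25,0.3,0.4,100],[-0.025,-0.0117,0.088,25,0.3,0.4,100],[-0.025,-0.0117,0.088,25,0.3,0.4,100],[-0.025,-0.0117,0.088,25,0.3,0.4,100],[-0.025,-0.0117,0.088,25,0.3,0.4,100],[-0.025,-0.0117,0.088,25,0.3,0.4,100]]]'
python3 - <<'E'
from h import *
import pickle
st()
m=cam('wrist');i=env.capture('wrist');cv2.imwrite('pics/w2.png',i);pickle.dump(m,open('w2.pkl','wb'))
crop(i,180,20,140,200,4,'w2c.png')
j=cv2.imread('pics/w1.png');crop(j,180,70,140,120,5,'w1c.png')
E
```

```text
time_s: 2.2
tool_pos: [445.6, -132.7, 134.6]
eef_rot: [0.134, -0.611, 0.762, -0.17]
ft_force: [-0.3, 0.3, -1.2]
opening: 1.004
t 2.2 p [ 445.6 -132.7  134.6] x [-0.218 -0.976  0.004] z [ 0.411 -0.095 -0.907] F [-0.3  0.3 -1.2] op 1.004
q [ 0.31  0.1  -0.2   2.43  0.35  0.19 -2.  ]
```

View pics/w2.png

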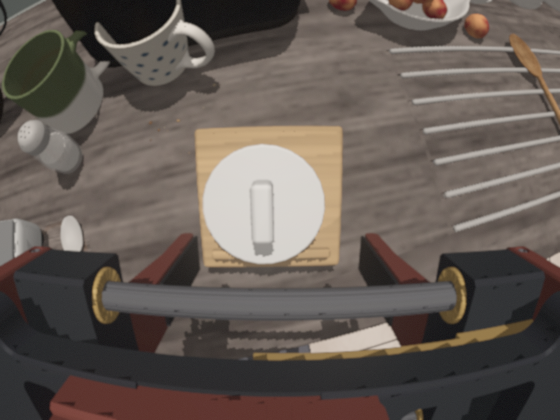

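View pics/w1c.png

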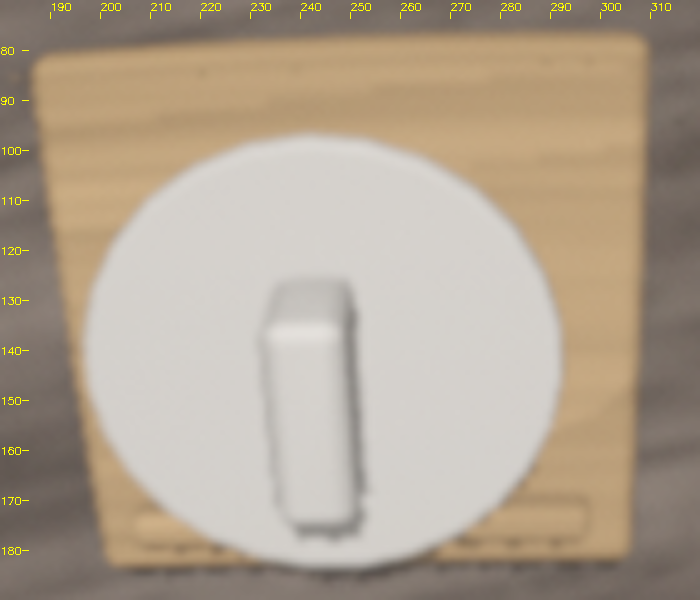

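View pics/w2c.png

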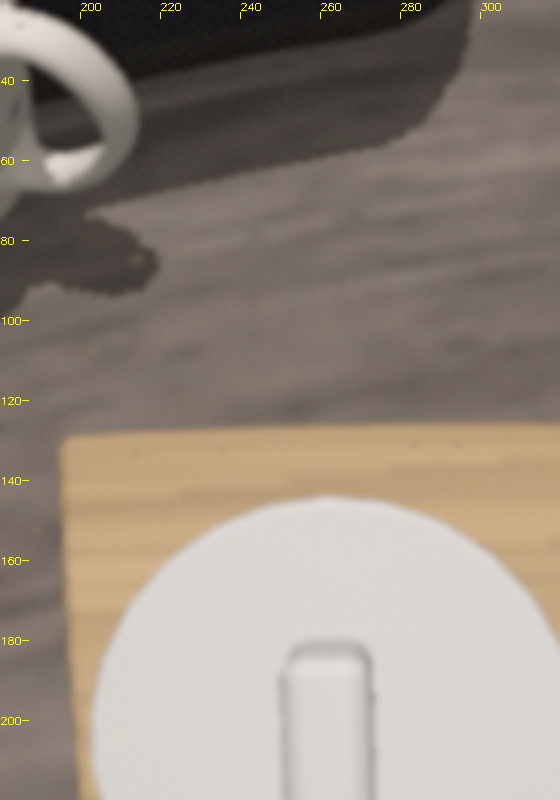

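```bash
python3 - <<'E'
from h import *
import pickle
from scipy.optimize import least_squares
ms=[];pts=[]
for n,box in(('w1',(180,70,140,120)),('w2',(190,125,165,150))):
    m=pickle.load(open(n+'.pkl','rb'));i=cv2.imread(f'pics/{n}.png');u0,v0,w,h=box
    hsv=cv2.cvtColor(i,cv2.COLOR_BGR2HSV)[v0:v0+h,u0:u0+w]
    k=((hsv[...,1]<50)&(hsv[...,2]>150)).astype(np.uint8)
    k=cv2.morphologyEx(k,cv2.MORPH_OPEN,np.ones((5,5)))
    c=max(cv2.findContours(k,0,cv2.CHAIN_APPROX_NONE)[0],key=cv2.contourArea)
    c=cv2.convexHull(c)[:,0]+[u0,v0]
    print(n,len(c),c.min(0),c.max(0))
    ms.append(m);pts.append(c)
def f(p,full=False):
    ctr=p[:3];t,a=p[3],p[4]
    ux=np.array([np.cos(a),np.sin(a),0]);z=-ux*np.sin(t)+np.array([0,0,np.cos(t)])
    r=[]
    for m,c in zip(ms,pts):
        for u,v in c:
            if v>c[:,1].max()-12: continue
            o,d=ray(m,u,v);x=o+d*((ctr-o)@z)/(d@z);r.append(np.linalg.norm(x-ctr)-47.7)
    return np.array(r)
for free in(0,1):
    if free: s=least_squares(f,[484,-129,58,np.radians(25),np.radians(-12)],loss='soft_l1')
    else: s=least_squares(lambda q:f(np.r_[q,np.radians(25),np.radians(-12)]),[484,-129,58],loss='soft_l1')
    print(s.x.round(3),np.sqrt((s.fun**2).mean()))
# knob ends: top face; w1 high end (241.5?), w2
m1,m2=ms
E
python3 - <<'E'
from h import *
i=cv2.imread('pics/w2.png');crop(i,195,125,150,145,5,'w2d.png')
E
```

```text
w1 37 [197  97] [292 182]
w2 45 [203 144] [324 263]
[ 487.91  -130.302   64.707] 0.40716083045115475
[ 4.88056e+02 -1.30297e+02  6.41210e+01  3.78000e-01 -2.02000e-01] 0.1271683420027959
```

View pics/w2d.png

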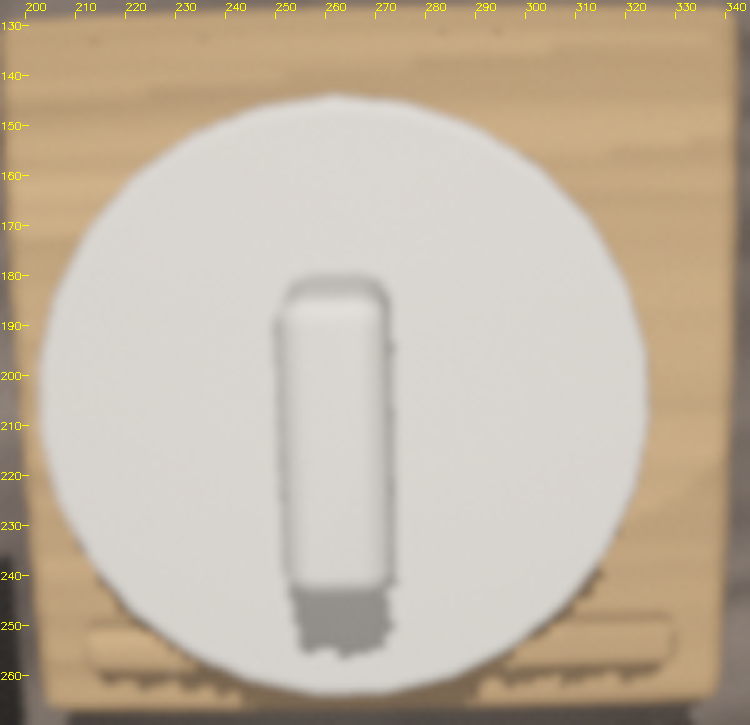

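Run:
```python
from h import *
import pickle
m1,m2=[pickle.load(open(n+'.pkl','rb')) for n in('w1','w2')]
print(tri((m1,242,134),(m2,261.5,184)), tri((m1,243.5,175),(m2,262,242)))
t=np.radians(25)
c=np.array([488,-130.3,64.2])
for ad in(-12,-13):
  a=np.radians(ad)
  ux=np.array([np.cos(a),np.sin(a),0]);z=-ux*np.sin(t)+np.array([0,0,np.cos(t)]);xl=ux*np.cos(t)+np.array([0,0,np.sin(t)]);y=np.cross(z,xl)
  for m,us in((m1,[(242,135),(243.5,174.5)]),(m2,[(261.5,184),(262,242)])):
    L=[]
    for u,v in us:
      o,d=ray(m,u,v);q=c+26*z;x=o+d*((q-o)@z)/(d@z)-q;L.append((x@xl,x@y))
    print(ad,np.round(L,1), 'yaw err deg',np.degrees(np.arctan2(L[0][1]-L[1][1],L[0][0]-L[1][0])).round(2))
```

```text
(array([ 496.76371797, -133.28017051,   93.558232  ]), [0.6963816984695665, 0.6963816984695071]) (array([ 458.82870969, -124.77531183,   82.14522233]), [0.5154941028219807, 0.5154941028220338])
-12 [[ 21.2  -2.1]
 [-20.7  -0.8]] yaw err deg -1.77
-12 [[ 21.5  -0.6]
 [-20.2  -0. ]] yaw err deg -0.76
-13 [[ 21.2  -2. ]
 [-20.7  -1.3]] yaw err deg -0.87
-13 [[ 21.5  -0.4]
 [-20.2  -0.5]] yaw err deg 0.15
```

```bash
cat >> h.py <<'E'
LC=np.array([486,-130.6,68.7])
def lidR(ad=-13,td=25):
    t=np.radians(td);a=np.radians(ad)
    ux=np.array([np.cos(a),np.sin(a),0]);z=-ux*np.sin(t)+np.array([0,0,np.cos(t)])
    return toolR([np.sin(a),-np.cos(a),0],-z),z
E
python3 - <<'E'
from h import *
Rt,z=lidR()
for k in(60,40,1): print(LC+k*z);plan(LC+k*z,Rt)
E
```

```text
[ 461.29280502 -124.89589459  123.07846722]
shift m [-0.011  -0.0074  0.0161] turn deg [ 0.03 -0.02  0.46]
[ 469.52853668 -126.79726306  104.95231148]
shift m [-0.011  -0.0074  0.0361] turn deg [ 0.03 -0.02  0.46]
[ 485.58821342 -130.50493158   69.60630779]
shift m [-0.011  -0.0074  0.0751] turn deg [ 0.03 -0.02  0.46]
```

```bash
python3 -m pendant '[[[-0.003,-0.002,0.012,0,0,0.5,100],[-0.006,-0.004,0.024,0,0,0.5,100],[-0.011,-0.0074,0.036,0,0,0.5,100],[-0.011,-0.0074,0.036,0,0,0.5,100],[-0.011,-0.0074,0.036,0,0,0.5,70],[-0.011,-0.0074,0.036,0,0,0.5,60],[-0.011,-0.0074,0.036,0,0,0.5,60],[-0.011,-0.0074,0.036,0,0,0.5,60],[-0.011,-0.0074,0.036,0,0,0.5,60],[-0.011,-0.0074,0.036,0,0,0.5,60]]]'
python3 - <<'E'
from h import *
st();Rt,z=lidR()
for k in(40,20,1): print(LC+k*z);plan(LC+k*z,Rt)
E
```

```text
time_s: 3.25
tool_pos: [469.8, -126.6, 105.3]
eef_rot: [0.135, -0.608, 0.764, -0.17]
ft_force: [0.1, 1.0, 1.2]
opening: 0.604
t 3.25 p [ 469.8 -126.6  105.3] x [-0.225 -0.974 -0.   ] z [ 0.412 -0.095 -0.906] F [0.1 1.  1.2] op 0.604
q [ 0.45  0.21 -0.39  2.41  0.94  0.17 -2.61]
[ 469.52853668 -126.79726306  104.95231148]
shift m [0.0003 0.0003 0.0002] turn deg [-0.02 -0.01 -0.02]
[ 477.76426834 -128.69863153   86.82615574]
shift m [0.0002 0.0003 0.0202] turn deg [-0.02 -0.01 -0.02]
[ 485.58821342 -130.50493158   69.60630779]
shift m [0.0002 0.0003 0.0392] turn deg [-0.02 -0.01 -0.02]
```

Run:
```python
from h import *
print(env.get_state()['joint_pos'].round(4))
m=cam('wrist');i=env.capture('wrist');cv2.imwrite('pics/w3.png',i)
```

```text
[ 0.4534  0.2139 -0.3875  2.4059  0.9384  0.1708 -2.6074]
```

View pics/w3.png

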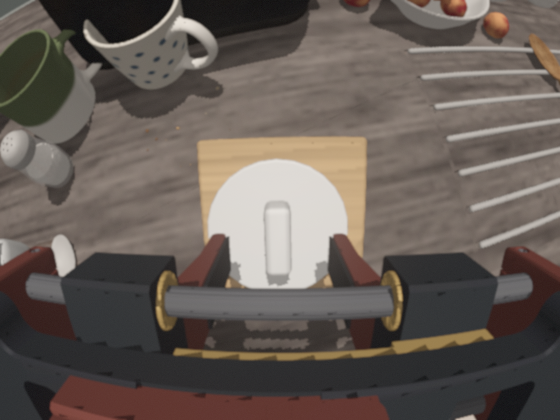

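```bash
python3 -m pendant '[[[0,0,0.01,-3,0,0,60],[0,0,0.02,-5,0,0,60],[0,0,0.03,-5,0,0,60],[0,0,0.0385,-5,0,0,60],[0,0,0.0385,-5,0,0,60],[0,0,0.0385,-5,0,0,10],[0,0,0.0385,-5,0,0,10],[0,0,0.0385,-5,0,0,10],[0,0,0.0385,-5,0,0,10],[0,0,0.0385,-5,0,0,10]]]' 25
python3 - <<'E'
from h import *
st()
m=cam('wrist');i=env.capture('wrist');cv2.imwrite('pics/w4.png',i)
E
```

```text
time_s: 4.3
tool_pos: [485.6, -130.3, 70.5]
eef_rot: [0.108, -0.613, 0.771, -0.136]
ft_force: [0.1, 0.7, -0.1]
opening: 0.186
t 4.3 p [ 485.6 -130.3   70.5] x [-0.225 -0.974 -0.   ] z [ 0.334 -0.077 -0.94 ] F [ 0.1  0.7 -0.1] op 0.186
q [ 0.49  0.33 -0.43  2.33  0.85  0.24 -2.5 ]
```

View pics/w4.png

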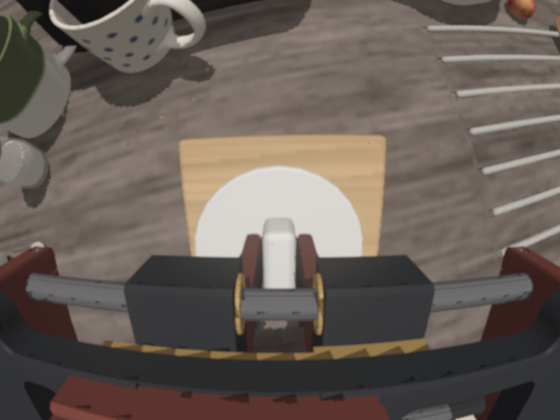

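```bash
python3 -m pendant '[[[0,0,0,0,0,0,5],[0,0,0,0,0,0,5],[0,0,0,0,0,0,5],[0,-0.0034,-0.0094,0,0,0,5],[0,-0.0069,-0.0188,0,0,0,5],[0,-0.0137,-0.0376,0,0,0,5],[0,-0.0240,-0.0658,0,0,0,5],[0,-0.0343,-0.094,0,0,0,5],[0,-0.0343,-0.094,0,0,0,5],[0,-0.0343,-0.094,0,0,0,5]]]' 25
python3 - <<'E'
from h import *
import pickle
st()
m=cam('wrist');i=env.capture('wrist');cv2.imwrite('pics/w5.png',i);pickle.dump(m,open('w5.pkl','wb'))
cv2.imwrite('pics/s5.png',env.capture('side'))
crop(cv2.imread('pics/s5.png'),200,100,140,140,4,'s5c.png')
E
```

```text
time_s: 5.35
tool_pos: [485.4, -131.0, 170.3]
eef_rot: [0.108, -0.612, 0.771, -0.136]
ft_force: [-0.9, -0.0, -0.9]
opening: 0.178
t 5.35 p [ 485.4 -131.   170.3] x [-0.227 -0.974  0.001] z [ 0.334 -0.078 -0.939] F [-0.9 -0.  -0.9] op 0.178
q [ 0.84  0.17 -0.77  2.23  0.38  0.46 -2.02]
```

View pics/w5.png

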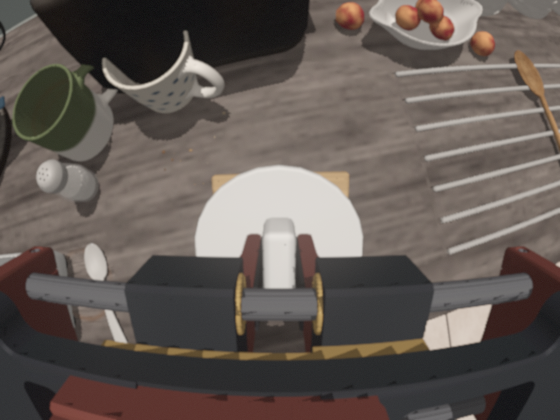

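View pics/s5c.png

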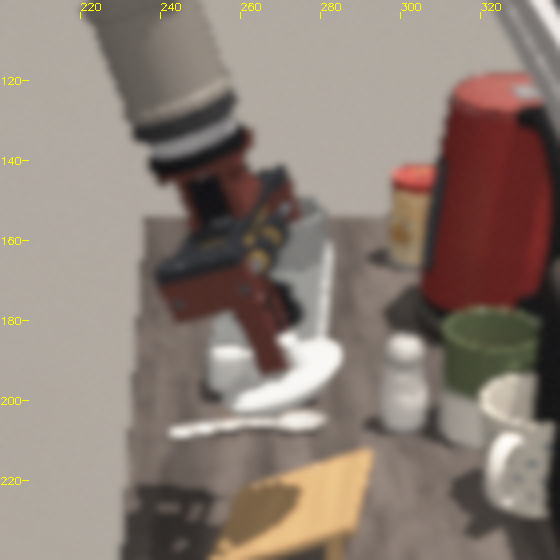

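Run:
```python
from h import *
import pickle
from scipy.optimize import least_squares
m=pickle.load(open('w5.pkl','rb'));i=cv2.imread('pics/w5.png')
hsv=cv2.cvtColor(i,cv2.COLOR_BGR2HSV)
k=((hsv[...,1]<40)&(hsv[...,2]>150)).astype(np.uint8);k[:160]=0;k[262:]=0;k[:,:185]=0;k[:,375:]=0
k=cv2.morphologyEx(k,cv2.MORPH_OPEN,np.ones((5,5)))
c=max(cv2.findContours(k,0,cv2.CHAIN_APPROX_NONE)[0],key=cv2.contourArea)
c=cv2.convexHull(c)[:,0];c=c[(c[:,1]<248)];print(c.min(0),c.max(0),len(c))
s=env.get_state();p0=s['tool_pos'];R0=Rq(s['eef_rot'])
for td in(22,25,28):
    _,z=lidR(-13,td)
    def f(ctr):
        r=[]
        for u,v in c:
            o,d=ray(m,u,v);x=o+d*((ctr-o)@z)/(d@z);r.append(np.linalg.norm(x-ctr)-47.7)
        return np.array(r)
    q=least_squares(f,p0,loss='soft_l1')
    print(td,q.x.round(1),np.sqrt((q.fun**2).mean()).round(2),'flange ctr in tool',R0.inv().apply(q.x-p0).round(1),'lidcenter in tool',R0.inv().apply(q.x+5*z-p0).round(1))
```

```text
[194 165] [362 243] 27
22 [ 487.3 -131.7  164.6] 0.14 flange ctr in tool [ 0.7 -1.3  5.1] lidcenter in tool [ 0.7 -1.2  0.1]
25 [ 487.9 -131.9  163.7] 0.18 flange ctr in tool [ 0.7 -1.6  6.2] lidcenter in tool [ 0.7 -1.1  1.2]
28 [ 488.6 -132.   162.7] 0.25 flange ctr in tool [ 0.6 -1.9  7.4] lidcenter in tool [ 0.6 -1.2  2.4]
```

```bash
cat >> h.py <<'E'
Rnow=toolR([-.227,-.974,.001],[.334,-.078,-.939])
def lidmat(ad,td):
    t=np.radians(td);a=np.radians(ad)
    ux=np.array([np.cos(a),np.sin(a),0]);z=-ux*np.sin(t)+np.array([0,0,np.cos(t)]);x=ux*np.cos(t)+np.array([0,0,np.sin(t)])
    return R.from_matrix(np.c_[x,np.cross(z,x),z])
RREL=Rnow.inv()*lidmat(-13,25)
PREL=np.array([0.3,-1.1,1.2])
def lidtarget(p,yaw):
    Rt=lidmat(yaw,0)*RREL.inv(); return np.array(p)-Rt.apply(PREL),Rt
E
python3 - <<'E'
from h import *
print((RREL*R.from_euler('x',180,degrees=True)).as_rotvec(degrees=True))
p,Rt=lidtarget([392,262,200],35);print(p,Rt.as_matrix().round(3));plan(p,Rt)
E
```

```text
[  3.91820464   3.83392516 -90.02939085]
[391.01351516 261.67892069 201.28986655] [[ 0.572 -0.817 -0.07 ]
 [-0.82  -0.57  -0.05 ]
 [ 0.001  0.086 -0.996]]
shift m [-0.3609  0.1579 -0.0915] turn deg [-23.31  -6.23 -47.91]
```

```bash
python3 -m pendant '[[[-0.036,0.016,-0.02,-3,-1,-5,5],[-0.076,0.033,-0.035,-6,-1.5,-11,5],[-0.117,0.051,-0.05,-9,-2.5,-16,5],[-0.158,0.069,-0.06,-12,-3,-22,5],[-0.199,0.087,-0.07,-14,-4,-28,5],[-0.24,0.105,-0.08,-17,-4.5,-34,5],[-0.281,0.123,-0.085,-20,-5,-40,5],[-0.321,0.141,-0.09,-22,-6,-45,5],[-0.361,0.158,-0.0915,-23.3,-6.2,-47.9,5],[-0.361,0.158,-0.0915,-23.3,-6.2,-47.9,5]]]' 25
python3 - <<'E'
from h import *
import pickle
st()
m=cam('wrist');i=env.capture('wrist');cv2.imwrite('pics/w6.png',i);pickle.dump(m,open('w6.pkl','wb'))
E
```

```text
time_s: 6.45
tool_pos: [388.8, 268.7, 200.8]
eef_rot: [0.037, 0.889, -0.457, -0.021]
ft_force: [-0.9, 0.0, -0.7]
opening: 0.181
t 6.45 p [388.8 268.7 200.8] x [ 0.582 -0.813 -0.003] z [-0.071 -0.048 -0.996] F [-0.9  0.  -0.7] op 0.181
q [ 0.17  0.42 -1.11  1.94  0.39  1.13 -2.06]
```

View pics/w6.png

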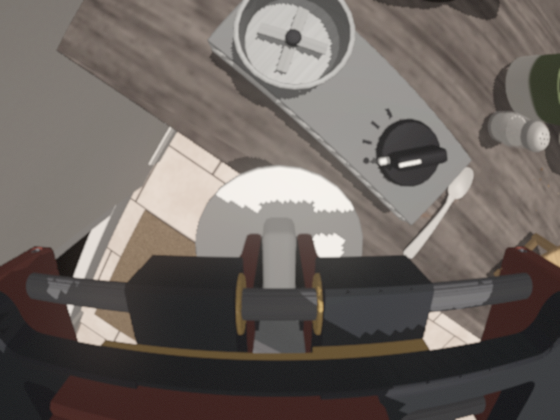

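Run:
```python
from h import *
i=cv2.imread('pics/w6.png');crop(i,225,0,140,110,5,'w6a.png');crop(i,350,90,110,110,6,'w6b.png')
p,Rt=lidtarget([420,250,215],35);plan(p,Rt)
```

```text
shift m [ 0.0296 -0.0134 -0.0169] turn deg [0.04 0.02 0.43]
```

View pics/w6a.png

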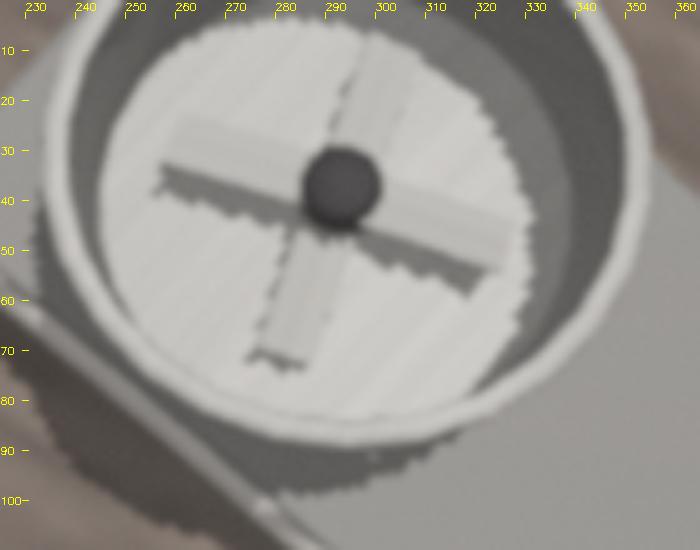

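View pics/w6b.png

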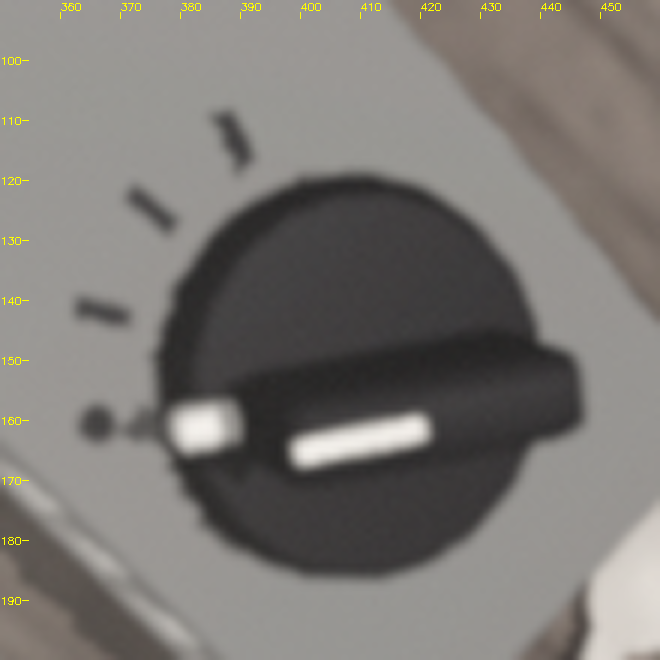

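Run:
```python
from h import *
p,Rt=lidtarget([428,280,215],35);plan(p,Rt)
```

```text
shift m [ 0.0098 -0.0372 -0.019 ] turn deg [0.04 0.02 0.43]
```

```bash
python3 -m pendant '[[[0.005,-0.015,-0.01,0,0,0.4,5],[0.01,-0.037,-0.019,0,0,0.4,5],[0.01,-0.037,-0.019,0,0,0.4,5],[0.01,-0.037,-0.019,0,0,0.4,5],[0.01,-0.037,-0.019,0,0,0.4,5],[0.01,-0.037,-0.019,0,0,0.4,5],[0.01,-0.037,-0.019,0,0,0.4,5],[0.01,-0.037,-0.019,0,0,0.4,5],[0.01,-0.037,-0.019,0,0,0.4,5],[0.01,-0.037,-0.019,0,0,0.4,5]]]' 25
python3 - <<'E'
from h import *
import pickle
st()
m=cam('wrist');i=env.capture('wrist');cv2.imwrite('pics/w7.png',i);pickle.dump(m,open('w7.pkl','wb'))
crop(i,225,20,150,130,5,'w7a.png');crop(i,340,120,130,120,5,'w7b.png')
E
```

```text
time_s: 7.5
tool_pos: [429.1, 275.8, 218.1]
eef_rot: [0.038, 0.884, -0.465, -0.018]
ft_force: [-0.9, -0.1, -1.3]
opening: 0.177
t 7.5 p [429.1 275.8 218.1] x [ 0.567 -0.824  0.004] z [-0.067 -0.051 -0.996] F [-0.9 -0.1 -1.3] op 0.177
q [ 0.15  0.46 -1.08  1.84  0.41  1.19 -2.05]
```

View pics/w7.png

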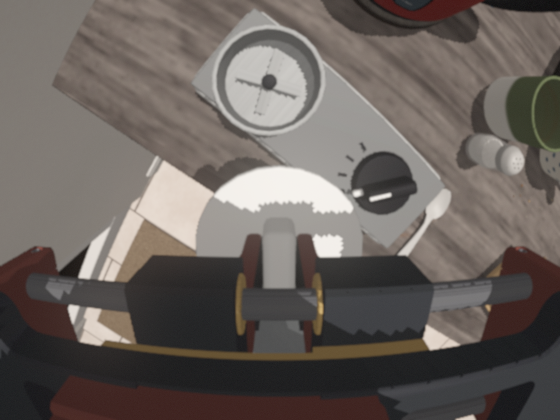

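View pics/w7a.png

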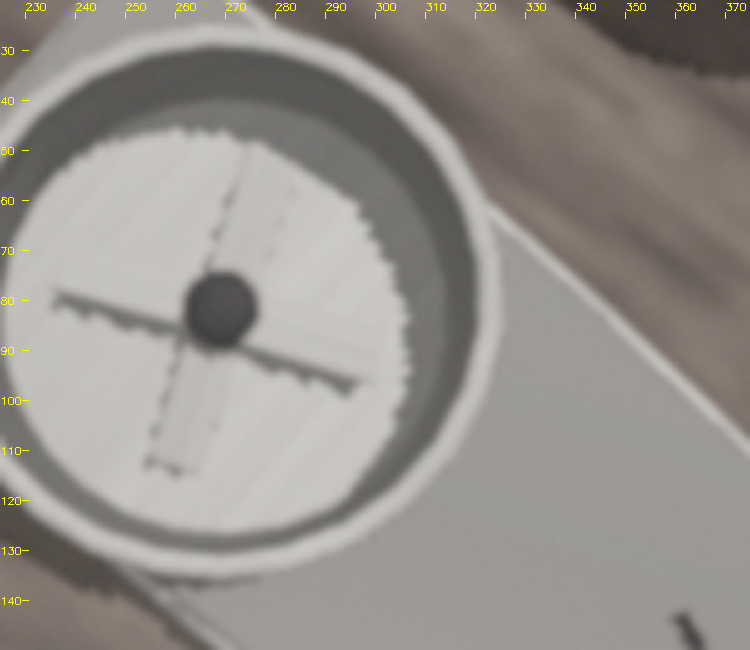

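View pics/w7b.png

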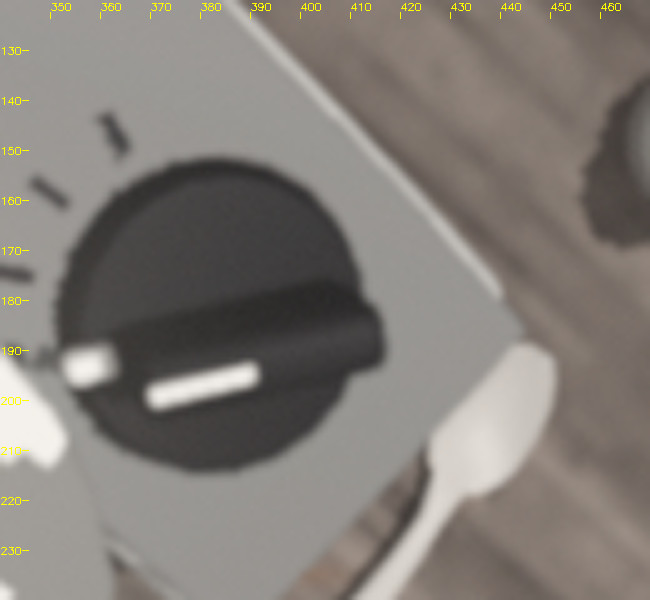

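```bash
cat > bowl.py <<'E'
from h import *
import pickle
from scipy.optimize import least_squares
m1,m2=[pickle.load(open(n+'.pkl','rb')) for n in('w6','w7')]
O=[(m2,268,25.2),(m2,322.8,81),(m2,268,134.5),(m2,214,79),(m1,232.2,30),(m1,353.3,30),(m1,292.5,89.3)]
def f(c):
    return [np.linalg.norm((o+d*(c[2]-o[2])/d[2]-c)[:2])-46 for m,u,v in O for o,d in[ray(m,u,v)]]
s=least_squares(f,[500,332,110]);print('bowl',s.x.round(1),np.round(s.fun,1))
for z in(110,):
    s=least_squares(lambda c:f(np.r_[c,z]),[500,332]);print(z,s.x.round(1),np.round(s.fun,1))
for sel in(slice(0,4),slice(4,7)):
    s=least_squares(lambda c:np.array(f(np.r_[c,110]))[sel],[500,332]);print(s.x.round(1),np.round(s.fun,1))
# dial disc top z=72: extents; bar ends
print('disc', plane(m1,406,152,72), plane(m2,381,183,72))
a=tri((m1,382,161),(m2,355,193));print('pointer', a)
b=tri((m1,443.5,153),(m2,413,186));print('bar end',b)
for m,u,v in((m1,366,160.5),): print('dot',plane(m,u,v,60).round(1))
for m,pts in((m1,[(367,142),(376,126),(389,114)]),(m2,[(342,174.5),(350,158.5),(361.5,146)])): print([plane(m,u,v,60).round(1)[:2] for u,v in pts])
E
python3 bowl.py
```

```text
bowl [504.9 337.3 103.2] [ 0.4 -0.9  0.2 -1.4  1.   0.6  0.2]
110 [504.5 337.1] [-0.8 -1.8 -0.9 -2.8 -0.  -1.  -0. ]
[504.8 336.7] [-0.8 -2.3 -0.9 -2.3]
[504.2 337.5] [-0.5 -0.5 -0. ]
disc [487.55166766 193.66743318  72.        ] [488.99497943 192.29348703  72.        ]
pointer (array([466.05116996, 210.13250599,  78.86510647]), [0.3476417787112944, 0.34764177871128626])
bar end (array([505.72183827, 177.60182218, 102.60648342]), [0.026104239462681398, 0.026104239462692753])
dot [457.5 215.9  60. ]
[array([472. , 226.2]), array([489.3, 228.7]), array([506.4, 225.6])]
[array([471.8, 226.6]), array([489.6, 229.8]), array([506.6, 227.9])]
```

```bash
cat > ov.py <<'E'
from h import *
import pickle,sys
m1,m2=[pickle.load(open(n+'.pkl','rb')) for n in('w6','w7')]
c=np.array([float(x) for x in sys.argv[1:4]])
k=7;T=cam('top')
out=[]
for m,i,(u0,v0,w,h),kk in((T,cv2.imread('pics/top0.png'),(100,185,48,52),8),(m2,cv2.imread('pics/w7.png'),(205,15,130,130),4)):
    im=cv2.resize(i[v0:v0+h,u0:u0+w],None,fx=kk,fy=kk,interpolation=cv2.INTER_CUBIC)
    for r,z in((46,c[2]),(42,c[2]),(46,60)):
        P=np.array([proj(m,[c[0]+r*np.cos(a),c[1]+r*np.sin(a),z]) for a in np.linspace(0,6.283,80)])
        for u,v in P: cv2.circle(im,(int((u-u0+.5)*kk),int((v-v0+.5)*kk)),1,(0,0,255) if z>60 else (255,0,0),-1)
    im=im[:520,:520];out.append(cv2.copyMakeBorder(im,0,520-im.shape[0],0,4,cv2.BORDER_CONSTANT))
cv2.imwrite('pics/'+sys.argv[4],cv2.resize(np.hstack(out),None,fx=.85,fy=.85))
E
python3 ov.py 504.6 337 110 ov1.png
```

```text
(no output)
```

View pics/ov1.png

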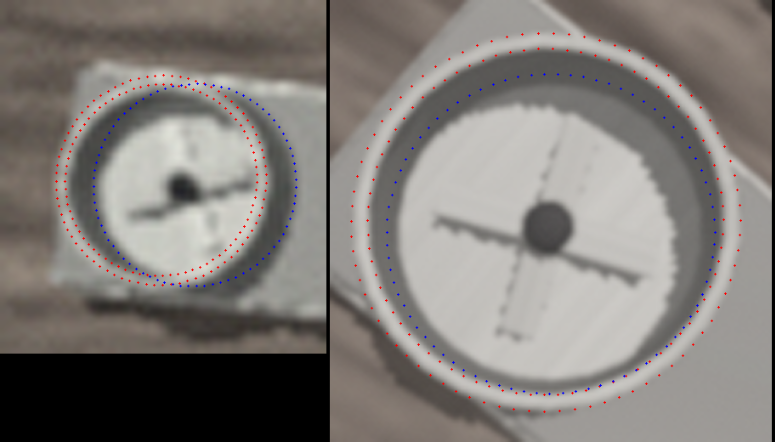

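Run:
```python
from h import *
S=cam('side');i=cv2.imread('pics/side0.png');u0,v0,w,h,kk=245,135,50,70,10
im=cv2.resize(i[v0:v0+h,u0:u0+w],None,fx=kk,fy=kk,interpolation=cv2.INTER_CUBIC)
for c,col in(([504.6,337],(0,0,255)),([500,334],(255,0,0))):
  for r,z in((46,110),(46,60)):
    for a in np.linspace(0,6.283,60):
        u,v=proj(S,[c[0]+r*np.cos(a),c[1]+r*np.sin(a),z]);cv2.circle(im,(int((u-u0+.5)*kk),int((v-v0+.5)*kk)),1,col,-1)
cv2.imwrite('pics/ovs.png',im[:600])
```

```text
(no output)
```

View pics/ovs.png

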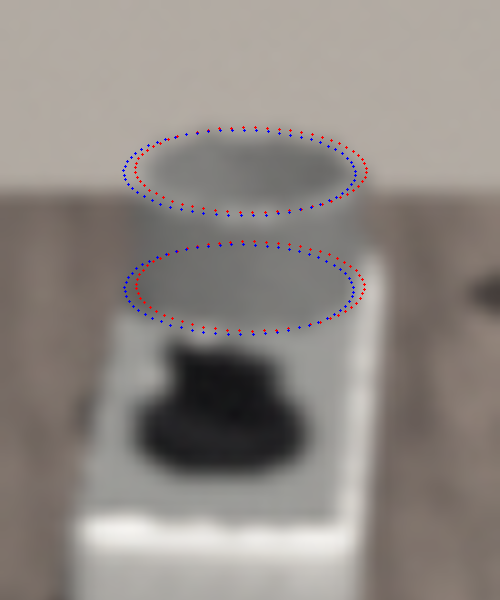

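Run:
```python
from h import *
p,Rt=lidtarget([504,336.3,153],35);print(p);plan(p,Rt)
```

```text
[503.01351516 335.97892069 154.28986655]
shift m [-0.0079 -0.1     0.0556] turn deg [-0.09 -0.12 -0.4 ]
```

```bash
python3 -m pendant '[[[-0.003,-0.03,0.005,0,0,0,5],[-0.005,-0.06,0.01,0,0,0,5],[-0.008,-0.085,0.02,0,0,0,5],[-0.008,-0.1,0.035,0,0,0,5],[-0.008,-0.1,0.05,0,0,0,5],[-0.008,-0.1,0.0555,0,0,0,5],[-0.008,-0.1,0.0555,0,0,0,5],[-0.008,-0.1,0.0555,0,0,0,5],[-0.008,-0.1,0.0555,0,0,0,5],[-0.008,-0.1,0.0555,0,0,0,5]]]' 25
python3 - <<'E'
from h import *
import pickle
st();p,Rt=lidtarget([504,336.3,153],35);plan(p,Rt)
m=cam('wrist');i=env.capture('wrist');cv2.imwrite('pics/w8.png',i);pickle.dump(m,open('w8.pkl','wb'))
cv2.imwrite('pics/s8.png',env.capture('side'));cv2.imwrite('pics/t8.png',env.capture('top'))
crop(cv2.imread('pics/s8.png'),210,80,120,120,5,'s8c.png');crop(cv2.imread('pics/t8.png'),80,170,110,110,5,'t8c.png')
E
```

```text
time_s: 8.55
tool_pos: [503.2, 336.0, 155.2]
eef_rot: [0.038, 0.884, -0.465, -0.018]
ft_force: [0.2, -1.4, -1.5]
opening: 0.178
t 8.55 p [503.2 336.  155.2] x [ 0.566 -0.824  0.004] z [-0.066 -0.05  -0.997] F [ 0.2 -1.4 -1.5] op 0.178
q [-0.03  0.67 -0.96  1.68  0.56  1.19 -2.12]
shift m [-0.0001  0.0001  0.0009] turn deg [-0.17 -0.14 -0.42]
```

View pics/w8.png

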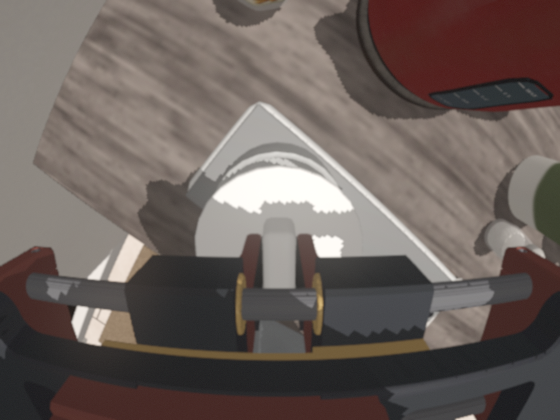

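View pics/s8c.png

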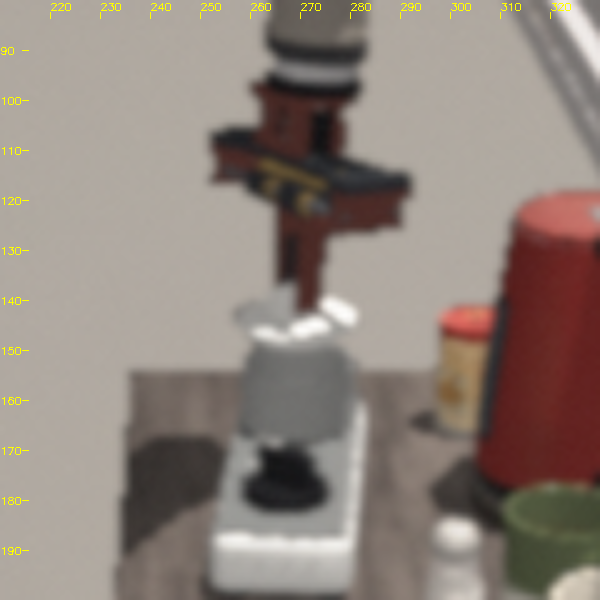

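View pics/t8c.png

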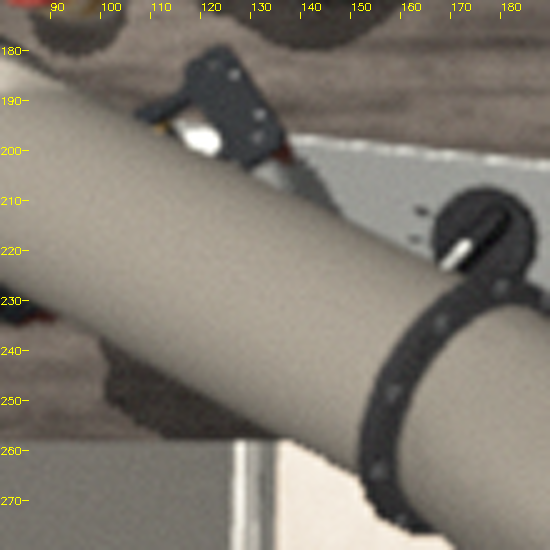

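```bash
python3 -m pendant '[[[0,-0.0007,0.008,0,0,0,5],[0,-0.0013,0.016,0,0,0,5],[0,-0.0017,0.020,0,0,0,5],[0,-0.0018,0.0215,0,0,0,5],[0,-0.0019,0.023,0,0,0,5],[0,-0.002,0.024,0,0,0,5],[0,-0.0021,0.025,0,0,0,5],[0,-0.0022,0.026,0,0,0,5],[0,-0.0022,0.026,0,0,0,5],[0,-0.0022,0.026,0,0,0,5]]]' 25
python3 - <<'E'
from h import *
import pickle
st();p,Rt=lidtarget([504,336.3,121],35);plan(p,Rt)
m=cam('wrist');i=env.capture('wrist');cv2.imwrite('pics/w9.png',i);pickle.dump(m,open('w9.pkl','wb'))
crop(i,170,120,220,150,3,'w9c.png')
E
```

```text
time_s: 9.7
tool_pos: [503.5, 336.6, 128.9]
eef_rot: [0.037, 0.884, -0.465, -0.018]
ft_force: [1.4, 1.9, 3.1]
opening: 0.177
t 9.7 p [503.5 336.6 128.9] x [ 0.567 -0.824  0.003] z [-0.066 -0.05  -0.997] F [1.4 1.9 3.1] op 0.177
q [-0.04  0.7  -0.95  1.7   0.58  1.15 -2.14]
shift m [0.0002 0.0002 0.0066] turn deg [-0.19 -0.1  -0.41]
```

View pics/w9c.png

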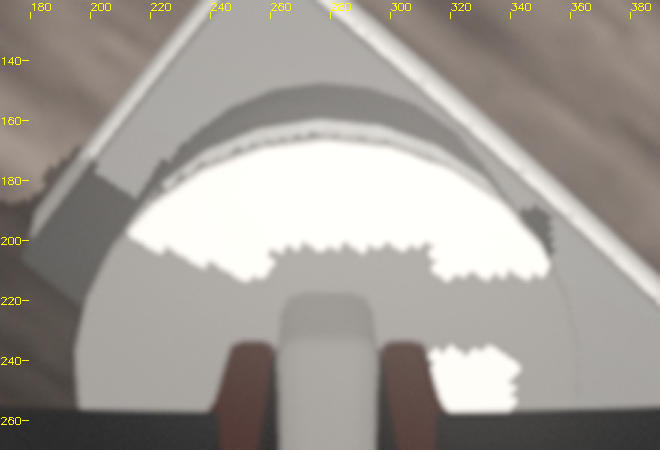

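Run:
```python
from h import *
import pickle
from scipy.optimize import least_squares
m=pickle.load(open('w9.pkl','rb'))
# rim outer edge pts read from crop: 
O=[(277,160),(251,163.5),(301,163),(235,169.5),(318,170)]
O2=[(277,166),(240,174),(318,176),(225,186),(337,190)] # flange top outer edge
p,Rt=lidtarget([0,0,0],35)
for z in(110,107):
    for u,v in O: x=plane(m,u,v,z);print(z,x.round(1),round(np.hypot(x[0]-504,x[1]-336.3),1))
    s=least_squares(lambda c:[np.hypot(*(plane(m,u,v,z)[:2]-c))-46 for u,v in O],[504,336]);print('rim c',s.x.round(1),np.round(s.fun,1))
fz=env.get_state()['tool_pos'][2]-1.2-5
for z in(fz,fz-3):
    s=least_squares(lambda c:[np.hypot(*(plane(m,u,v,z)[:2]-c))-47.7 for u,v in O2],[504,336]);print('flange c',z,s.x.round(1),np.round(s.fun,1))
```

```text
110 [541.9 363.2 110. ] 46.5
110 [532.3 373.9 110. ] 47.0
110 [548.  351.4 110. ] 46.6
110 [524.5 379.4 110. ] 47.7
110 [550.2 341.4 110. ] 46.5
rim c [504.1 337.7] [-0.4 -0.2  0.   0.4  0.3]
107 [541.5 362.9 107. ] 46.0
107 [531.7 373.8 107. ] 46.6
107 [547.7 350.9 107. ] 46.1
107 [523.7 379.4 107. ] 47.4
107 [549.9 340.7 107. ] 46.1
rim c [503.7 337.5] [-0.5 -0.2 -0.   0.4  0.3]
flange c 122.67801614263031 [501.8 335. ] [ 0.5  0.6  0.1 -0.9 -0.5]
flange c 119.67801614263031 [501.4 334.7] [ 0.4  0.5  0.  -0.8 -0.4]
```

```bash
python3 -m pendant '[[[-0.0006,-0.0025,0,0,0,0,5],[-0.0006,-0.0026,0.001,0,0,0,5],[-0.0006,-0.0027,0.002,0,0,0,5],[-0.0006,-0.0028,0.003,0,0,0,5],[-0.0006,-0.0029,0.004,0,0,0,5],[-0.0006,-0.003,0.005,0,0,0,5],[-0.0006,-0.0031,0.006,0,0,0,5],[-0.0006,-0.0031,0.0065,0,0,0,5],[-0.0006,-0.0031,0.0065,0,0,0,5],[-0.0006,-0.0031,0.0065,0,0,0,5]]]' 25
python3 - <<'E'
from h import *
import pickle
st()
m=cam('wrist');i=env.capture('wrist');cv2.imwrite('pics/w10.png',i);pickle.dump(m,open('w10.pkl','wb'))
crop(i,170,120,220,150,3,'w10c.png')
E
```

```text
time_s: 10.75
tool_pos: [504.7, 337.8, 122.5]
eef_rot: [0.038, 0.884, -0.465, -0.018]
ft_force: [-0.3, -3.1, 7.9]
opening: 0.179
t 10.75 p [504.7 337.8 122.5] x [ 0.567 -0.824  0.004] z [-0.067 -0.052 -0.996] F [-0.3 -3.1  7.9] op 0.179
q [-0.05  0.71 -0.94  1.7   0.59  1.15 -2.14]
```

View pics/w10c.png

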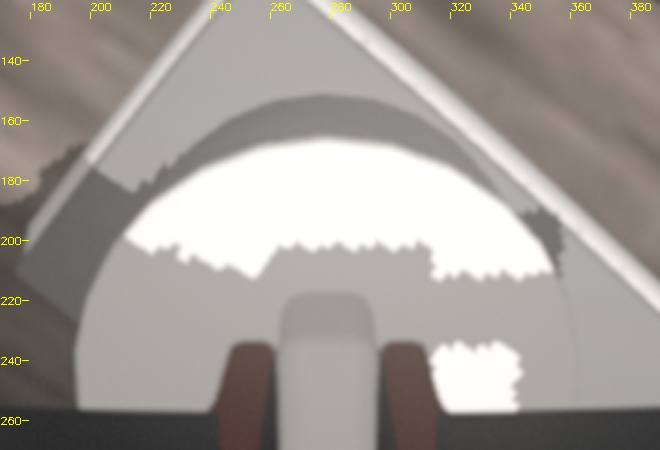

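```bash
python3 -m pendant '[[[0,0,0.0005,0,0,0,5],[0,0,0.001,0,0,0,5],[0,0,0.001,0,0,0,5],[0,0,0.001,0,0,0,5],[0,0,0.001,0,0,0,5],[0,0,0.001,0,0,0,5],[0,0,0.001,0,0,0,5],[0,0,0.001,0,0,0,5],[0,0,0.001,0,0,0,5],[0,0,0.001,0,0,0,5]]]' 25
python3 - <<'E'
from h import *
st()
E
```

```text
time_s: 11.8
tool_pos: [504.7, 337.8, 122.5]
eef_rot: [0.038, 0.884, -0.465, -0.017]
ft_force: [-2.2, -4.4, 12.8]
opening: 0.184
t 11.8 p [504.7 337.8 122.5] x [ 0.567 -0.824  0.005] z [-0.067 -0.052 -0.996] F [-2.2 -4.4 12.8] op 0.184
q [-0.05  0.71 -0.94  1.7   0.59  1.15 -2.14]
```

```bash
python3 -m pendant '[[[0,0,-0.001,0,0,0,5],[0,0,-0.001,0,0,0,12],[0,0,-0.001,0,0,0,30],[0,0,-0.001,0,0,0,45],[0,0,-0.001,0,0,0,45],[0,0,-0.001,0,0,0,45],[0,0,-0.001,0,0,0,45],[0,0,-0.01,0,0,0,45],[0,0.002,-0.03,0,0,0,45],[0,0.005,-0.06,0,0,0,45]]]' 25
python3 - <<'E'
from h import *
import pickle
st()
m=cam('wrist');i=env.capture('wrist');cv2.imwrite('pics/w11.png',i);pickle.dump(m,open('w11.pkl','wb'))
i=env.capture('side');crop(i,230,110,80,100,6,'s11.png')
E
```

```text
time_s: 12.8
tool_pos: [504.2, 337.6, 181.5]
eef_rot: [0.039, 0.884, -0.465, -0.019]
ft_force: [1.1, 0.4, -0.0]
opening: 0.447
t 12.8 p [504.2 337.6 181.5] x [ 0.567 -0.824  0.003] z [-0.069 -0.052 -0.996] F [ 1.1  0.4 -0. ] op 0.447
q [-0.02  0.65 -0.98  1.65  0.53  1.24 -2.1 ]
```

View pics/w11.png

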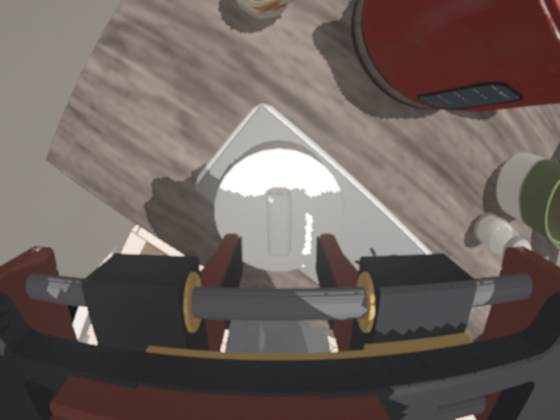

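View pics/s11.png

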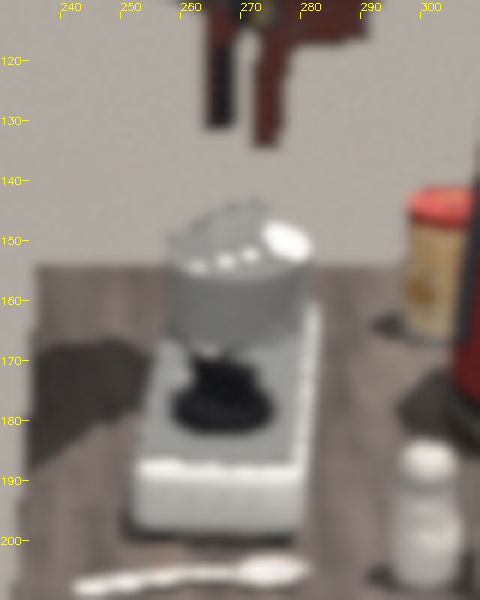

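Run:
```python
from h import *
plan([530,147,190],down(46))
```

```text
shift m [0.1731 0.09   0.0038] turn deg [   3.32    3.78 -101.42]
```

```bash
python3 -m pendant '[[[0.01,0.005,-0.01,0.3,0.3,-8,45],[0.03,0.015,-0.01,0.6,0.6,-16,45],[0.05,0.025,-0.01,0.9,1,-24,45],[0.07,0.035,-0.01,1.2,1.4,-32,45],[0.09,0.045,-0.01,1.5,1.8,-40,45],[0.11,0.055,-0.005,1.8,2,-48,45],[0.13,0.065,0,2.1,2.3,-56,45],[0.15,0.075,0.003,2.4,2.6,-64,45],[0.165,0.083,0.004,2.7,2.9,-72,45],[0.173,0.09,0.004,3,3.2,-80,45]]]' 25
python3 - <<'E'
from h import *
st();plan([530,147,190],down(46))
E
```

```text
time_s: 13.9
tool_pos: [529.1, 142.6, 185.4]
eef_rot: [0.009, 0.977, 0.214, -0.004]
ft_force: [-0.7, 0.0, -0.7]
opening: 0.448
t 13.9 p [529.1 142.6 185.4] x [ 0.908  0.419 -0.012] z [-0.005 -0.019 -1.   ] F [-0.7  0.  -0.7] op 0.448
q [ 0.56  0.7  -1.34  1.84  0.74  1.24 -0.58]
shift m [ 0.0026 -0.0036 -0.0047] turn deg [  0.72   0.84 -21.23]
```

```bash
python3 -m pendant '[[[0.002,-0.003,-0.004,0.4,0.4,-8,45],[0.0026,-0.0036,-0.0047,0.7,0.8,-16,45],[0.0026,-0.0036,-0.0047,0.7,0.8,-21.2,45],[0.0026,-0.0036,-0.0047,0.7,0.8,-21.2,45],[0.0026,-0.0036,-0.0047,0.7,0.8,-21.2,45],[0.0026,-0.0036,-0.0047,0.7,0.8,-21.2,45],[0.0026,-0.0036,-0.0047,0.7,0.8,-21.2,45],[0.0026,-0.0036,-0.0047,0.7,0.8,-21.2,45],[0.0026,-0.0036,-0.0047,0.7,0.8,-21.2,45],[0.0026,-0.0036,-0.0047,0.7,0.8,-21.2,45]]]'
python3 - <<'E'
from h import *
import pickle
st()
m=cam('wrist');i=env.capture('wrist');cv2.imwrite('pics/w12.png',i);pickle.dump(m,open('w12.pkl','wb'))
E
```

```text
time_s: 14.9
tool_pos: [529.4, 148.9, 189.6]
eef_rot: [-0.0, 0.921, 0.389, -0.0]
ft_force: [-0.7, -0.0, -0.2]
opening: 0.45
t 14.9 p [529.4 148.9 189.6] x [ 0.698  0.716 -0.001] z [-0.001 -0.    -1.   ] F [-0.7 -0.  -0.2] op 0.45
q [ 0.57  0.71 -1.37  1.83  0.74  1.24 -0.23]
```

View pics/w12.png

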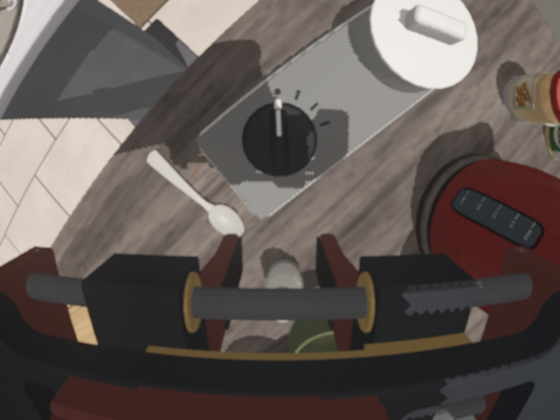

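Run:
```python
from h import *
i=cv2.imread('pics/w12.png');crop(i,225,75,110,110,6,'w12a.png');crop(i,360,0,130,100,5,'w12b.png')
```

```text
(no output)
```

View pics/w12a.png

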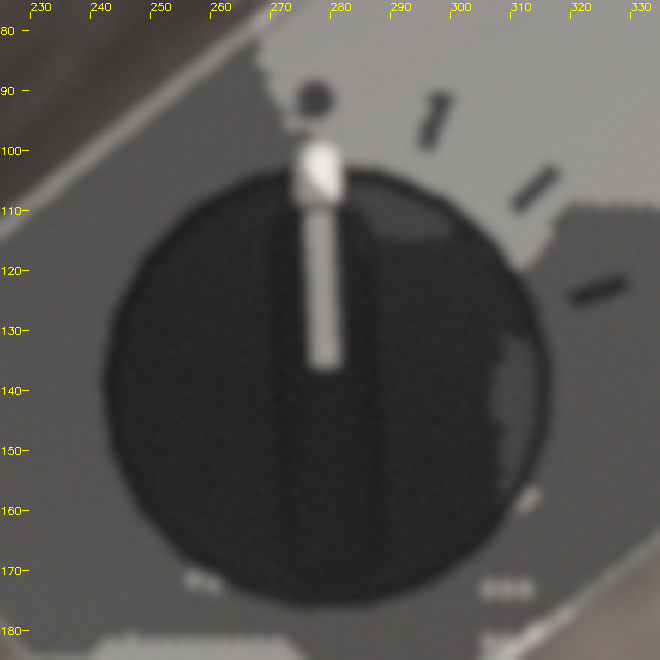

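View pics/w12b.png

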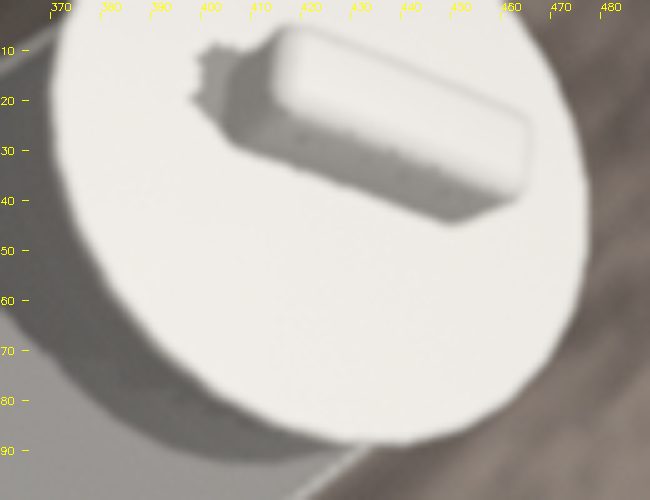

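```bash
cat > lidfit.py <<'E'
from h import *
import pickle
from scipy.optimize import least_squares
m=pickle.load(open('w12.pkl','rb'))
for z in(72,66): print(z,plane(m,278.3,139.7,z).round(1))
D=[(240.5,139),(315.5,140),(279,103),(279,176),(252,112),(304,112),(304,167),(252,167)]
for z in(72,66):
    s=least_squares(lambda c:[np.hypot(*(plane(m,u,v,z)[:2]-c))-34 for u,v in D],[487,188]);print('disc',s.x.round(1),np.round(s.fun,1))
C=s.x
for u,v,z in((277,105,98),(276.5,109,100),(279,136,100),(276,91.5,60),(297,95,60),(314,106,60),(324.5,123.5,60)):
    p=plane(m,u,v,z);print((u,v),p.round(1),np.degrees(np.arctan2(p[1]-C[1],p[0]-C[0])).round(1))
# lid fit
w11=pickle.load(open('w11.pkl','rb'))
P12=[(370.5,20),(377,44),(400,76),(425,87),(440,88.5),(460,80),(474,57),(477,40),(474,25)]
o=[]
def f(q):
    n=np.array([q[3],q[4],1]);n/=np.linalg.norm(n);c=q[:3];r=[]
    for u,v in P12:
        o,d=ray(m,u,v);x=o+d*((c-o)@n)/(d@n);r.append(np.linalg.norm(x-c)-47.7)
    return r
s=least_squares(f,[504,337.5,116,0,0]);print('lid',s.x.round(3),np.round(s.fun,1))
s=least_squares(lambda q:f(np.r_[q,0,0]),[504,337.5,116]);print('lid level',s.x.round(2),np.round(s.fun,1))
s=least_squares(lambda q:f(np.r_[q,116,0,0]),[504,337.5]);print('lid level z116',s.x.round(2),np.round(s.fun,1))
E
python3 lidfit.py
```

```text
72 [489.4 187.2  72. ]
66 [489.5 187.   66. ]
disc [489.1 187. ] [-1.8 -1.7 -2.3 -2.4 -1.3 -1.3 -1.3 -1.4]
disc [489.2 186.9] [-1.1 -1.  -1.7 -1.7 -0.6 -0.6 -0.6 -0.6]
(277, 105) [468.6 206.   98. ] 137.1
(276.5, 109) [470.7 203.5 100. ] 138.1
(279, 136) [487.1 190.2 100. ] 122.9
(276, 91.5) [457.  215.8  60. ] 138.1
(297, 95) [472.2 227.   60. ] 113.0
(314, 106) [489.8 231.1  60. ] 89.3
(324.5, 123.5) [507.7 227.   60. ] 65.4
lid [5.02103e+02 3.32525e+02 1.24775e+02 9.90000e-02 2.40000e-02] [ 0.2 -0.4  0.5 -0.4  0.2  0.1 -0.4  0.6 -0.3]
lid level [503.95 336.93 114.3 ] [ 0.3 -0.9  0.5  0.   0.5 -0.2 -1.1  0.4  0.4]
lid level z116 [503.47 336.12] [-0.2 -1.2  0.5  0.1  0.5 -0.2 -1.2  0.1  0. ]
```

Run:
```python
from h import *
plan([489,187,118],down(47.8))
```

```text
shift m [-0.0009 -0.0555  0.0716] turn deg [-0.03  0.04 -2.03]
```

```bash
python3 -m pendant '[[[0,-0.02,0.01,0,0,-1,45],[-0.001,-0.04,0.03,0,0,-2,45],[-0.001,-0.0555,0.05,0,0,-2,45],[-0.001,-0.0555,0.065,0,0,-2,45],[-0.001,-0.0555,0.0715,0,0,-2,45],[-0.001,-0.0555,0.0715,0,0,-2,45],[-0.001,-0.0555,0.0715,0,0,-2,45],[-0.001,-0.0555,0.0715,0,0,-2,45],[-0.001,-0.0555,0.0715,0,0,-2,45],[-0.001,-0.0555,0.0715,0,0,-2,45]]]'
python3 - <<'E'
from h import *
import pickle
st()
m=cam('wrist');i=env.capture('wrist');cv2.imwrite('pics/w13.png',i);pickle.dump(m,open('w13.pkl','wb'))
E
```

```text
time_s: 15.95
tool_pos: [489.2, 186.8, 118.5]
eef_rot: [-0.0, 0.914, 0.405, -0.0]
ft_force: [0.2, 0.0, 0.3]
opening: 0.45
t 15.95 p [489.2 186.8 118.5] x [ 0.672  0.74  -0.   ] z [-0.  0. -1.] F [0.2 0.  0.3] op 0.45
q [ 0.46  0.75 -1.31  1.95  0.83  1.12 -0.37]
```

View pics/w13.png

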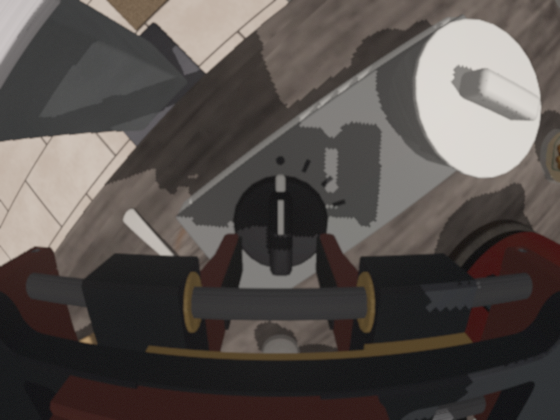

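Run:
```python
from h import *
import pickle
m=pickle.load(open('w13.pkl','rb'))
i=cv2.imread('pics/w13.png');crop(i,225,145,120,135,5,'w13a.png')
for z in(100,86,72): print(z,proj(m,[489.2,186.8,z]).round(1))
for a in(25,-25): print(proj(m,[489+a*np.cos(np.radians(137.8)),187+a*np.sin(np.radians(137.8)),100]).round(1))
print(plane(m,280.5,272,97).round(1),plane(m,280.5,191,97))
```

```text
100 [278.9 240.1]
86 [278.9 232.7]
72 [278.9 226.2]
[278.9 198.2]
[279.  277.8]
[506.3 172.6  97. ] [468.43763056 206.89421722  97.        ]
```

View pics/w13a.png

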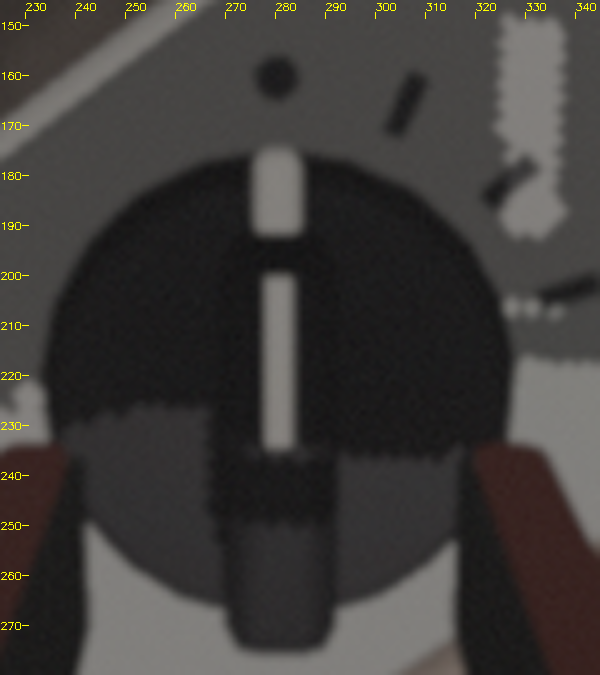

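```bash
python3 -m pendant '[[[0,-0.001,0.015,0,0,0,45],[0,-0.001,0.03,0,0,0,45],[0,-0.001,0.038,0,0,0,45],[0,-0.001,0.042,0,0,0,45],[0,-0.001,0.042,0,0,0,45],[0,-0.001,0.042,0,0,0,5],[0,-0.001,0.042,0,0,0,5],[0,-0.001,0.042,0,0,0,5],[0,-0.001,0.042,0,0,0,5],[0,-0.001,0.042,0,0,0,5]]]' 30
python3 - <<'E'
from h import *
import pickle
st();print(env.get_state()['moment'])
m=cam('wrist');i=env.capture('wrist');cv2.imwrite('pics/w14.png',i)
crop(i,190,110,170,150,4,'w14a.png')
E
```

```text
time_s: 17.0
tool_pos: [489.1, 188.4, 76.6]
eef_rot: [-0.001, 0.914, 0.405, 0.001]
ft_force: [3.1, 3.7, -1.8]
opening: 0.157
t 17.0 p [489.1 188.4  76.6] x [0.672 0.74  0.002] z [ 0.001  0.002 -1.   ] F [ 3.1  3.7 -1.8] op 0.157
q [ 0.42  0.8  -1.25  1.98  0.89  1.06 -0.41]
[ 0.68064322 -0.79858275  0.03416191]
```

View pics/w14a.png

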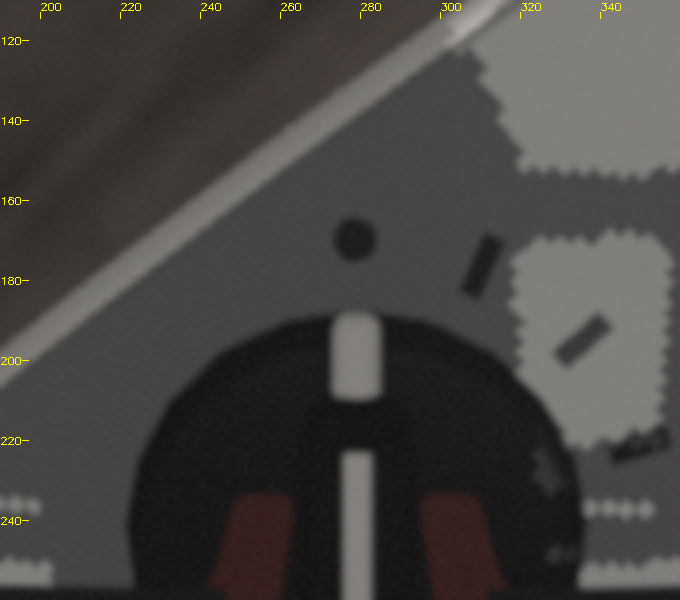

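```bash
python3 -m pendant '[[[0.0005,0,0,0,0,0,5],[0.0005,0,0,0,0,4,5],[0.0005,0,0,0,0,8,5],[0.0005,0,0,0,0,12,5],[0.0005,0,0,0,0,16,5],[0.0005,0,0,0,0,20,5],[0.0005,0,0,0,0,25,5],[0.0005,0,0,0,0,30,5],[0.0005,0,0,0,0,36,5],[0.0005,0,0,0,0,36,5]]]' 30
python3 - <<'E'
from h import *
st();s=env.get_state();print(s['moment']);x=Rq(s['eef_rot']).as_matrix();print('ang',np.degrees(np.arctan2(x[1,0],x[0,0])),'F tool',x.T@s['ft_force'])
E
```

```text
time_s: 18.05
tool_pos: [489.1, 188.4, 76.5]
eef_rot: [-0.0, 0.995, 0.102, 0.0]
ft_force: [4.3, 3.9, -0.6]
opening: 0.157
t 18.05 p [489.1 188.4  76.5] x [0.979 0.203 0.001] z [ 0.001  0.    -1.   ] F [ 4.3  3.9 -0.6] op 0.157
q [ 0.36  0.72 -1.13  1.98  0.8   0.97 -0.97]
[ 0.75196013 -0.90162843  0.0869018 ]
ang 11.723603346561044 F tool [ 4.9633636  -2.90987935  0.64433055]
```

```bash
python3 -m pendant '[[[0.0006,-0.0004,0,0,0,4,5],[0.0006,-0.0004,0,0,0,8,5],[0.0006,-0.0004,0,0,0,12,5],[0.0006,-0.0004,0,0,0,16,5],[0.0006,-0.0004,0,0,0,20,5],[0.0006,-0.0004,0,0,0,24,5],[0.0006,-0.0004,0,0,0,28,5],[0.0006,-0.0004,0,0,0,32,5],[0.0006,-0.0004,0,0,0,36.2,5],[0.0006,-0.0004,0,0,0,36.2,5]]]' 30
python3 - <<'E'
from h import *
st();s=env.get_state();print(s['moment']);x=Rq(s['eef_rot']).as_matrix();print('ang',np.degrees(np.arctan2(x[1,0],x[0,0])),'F tool',x.T@s['ft_force'])
m=cam('wrist');i=env.capture('wrist');cv2.imwrite('pics/w15.png',i)
crop(i,190,110,170,150,4,'w15a.png')
i=env.capture('side');cv2.imwrite('pics/s15.png',i);crop(i,210,100,120,120,5,'s15a.png')
E
```

```text
time_s: 19.05
tool_pos: [489.2, 188.4, 76.5]
eef_rot: [0.0, 0.978, -0.211, -0.0]
ft_force: [1.4, 0.8, 4.0]
opening: 0.154
t 19.05 p [489.2 188.4  76.5] x [ 0.911 -0.412  0.   ] z [-0.    -0.001 -1.   ] F [1.4 0.8 4. ] op 0.154
q [ 0.28  0.64 -1.    1.99  0.7   0.9  -1.52]
[ 0.21225056 -0.47137889  0.1068788 ]
ang -24.324209575347236 F tool [ 0.91827323 -1.33231006 -3.9737202 ]
```

View pics/w15.png

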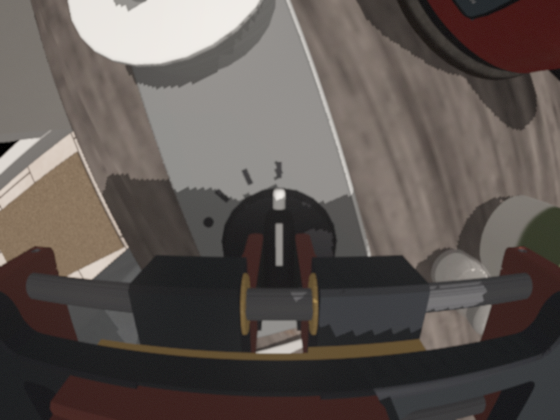

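View pics/w15a.png

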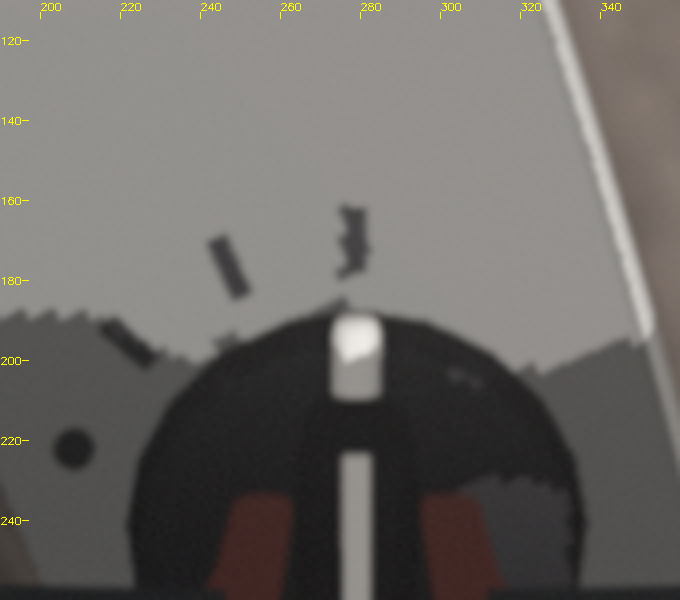

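View pics/s15a.png

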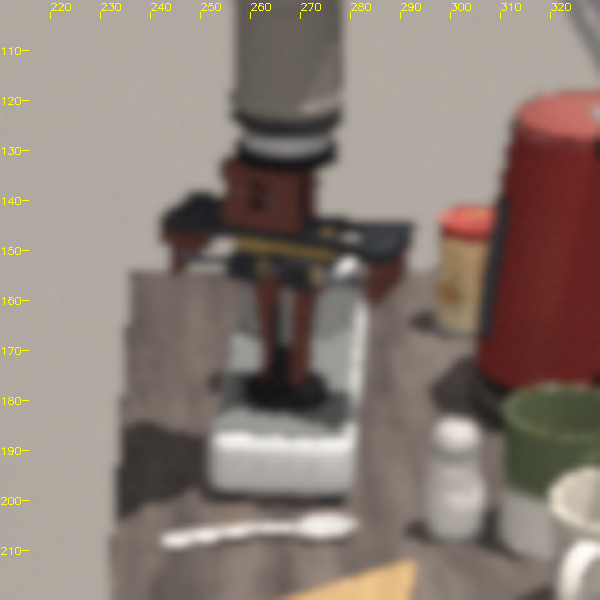

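```bash
python3 -m pendant '[[[0,0,0,0,0,0.5,5],[0,0,0,0,0,0.8,5],[0,0,0,0,0,0.8,5],[0,0,0,0,0,0.8,5],[0,0,0,0,0,0.8,5],[0,0,0,0,0,0.8,5],[0,0,0,0,0,0.8,5],[0,0,0,0,0,0.8,5],[0,0,0,0,0,0.8,5],[0,0,0,0,0,0.8,5]]]' 30
python3 - <<'E'
from h import *
st();s=env.get_state();print(s['moment']);x=Rq(s['eef_rot']).as_matrix();print('ang',np.degrees(np.arctan2(x[1,0],x[0,0])),'F tool',x.T@s['ft_force'])
m=cam('wrist');i=env.capture('wrist');cv2.imwrite('pics/w16.png',i)
crop(i,190,110,170,150,4,'w16a.png')
i=env.capture('top');cv2.imwrite('pics/t16.png',i);crop(i,80,160,240,100,3,'t16a.png')
E
```

```text
time_s: 20.15
tool_pos: [489.2, 188.5, 76.5]
eef_rot: [0.0, 0.976, -0.217, -0.0]
ft_force: [1.3, 1.3, 5.6]
opening: 0.155
t 20.15 p [489.2 188.5  76.5] x [ 0.906 -0.424 -0.   ] z [-0. -0. -1.] F [1.3 1.3 5.6] op 0.155
q [ 0.28  0.64 -1.    1.99  0.69  0.9  -1.53]
[ 0.03043485 -0.34646603  0.05362335]
ang -25.07423396361176 F tool [ 0.59027109 -1.72233459 -5.6026679 ]
```

View pics/w16a.png

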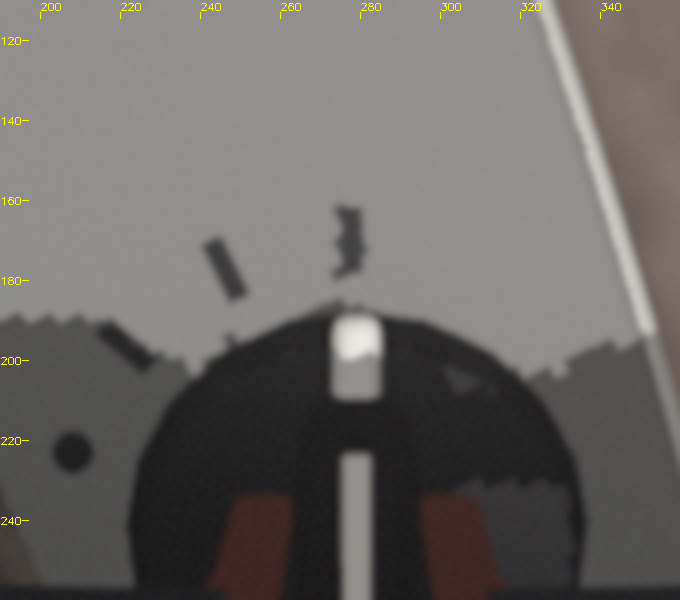

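View pics/t16a.png

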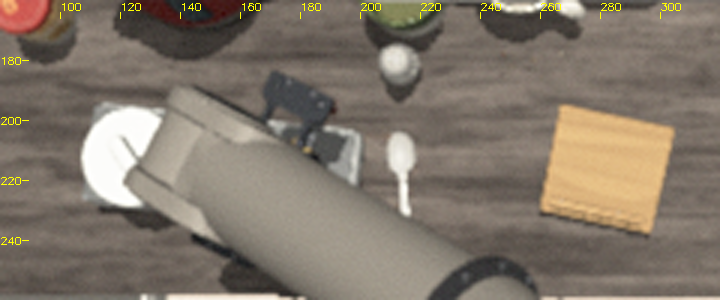

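```bash
python3 -c "
from workcell import env
print(env.sign_off())"
```

```text
the job is handed in; nothing more can be done
None
```

The lid is on the bowl, knob up, and released. The gripper is still holding the dial at the third click. I handed the job in at about 20 s of the 51 s allowed, and no verdict was reported.

**Lid:** I took it off the rest and lowered it onto the bowl. When it first touched the near wall I shifted it about 2.5 mm outward, then pressed until it would go no lower, with about 13 N on the wrist. After letting go, a wrist view was consistent with a level flange at 114 mm, against 116 mm expected. That fit assumed the lid was level. A fit that left the tilt free came out at about 6 degrees, but I did not trust it because it put the lid's centre about 5 mm away and too high.

**Dial:** Gripped across its bar, it turned from 47.75 to −25.07 degrees, about 1.271 rad, against 1.26 for the third click and 1.52 for the stop. The white pointer lines up with the third mark, and nothing had slipped in the jaws.

**Surroundings:** The last top view shows the salt shaker and teaspoon where they were. I did not recheck the wooden spoon, but the arm did not go near it once it had left its start position.

**Camera disagreement:** The wrist camera sees circles about 5% too small, and it put the bowl's rim at 103 mm instead of the stated 110 mm. I used the stated height there. The side and top views agreed with the bowl's position to within about 2 mm.

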